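# Clip a power board into the sprung test holder and lower the probe head

## Robot

A 6-joint arm with a two-finger parallel gripper is mounted at the origin on a cart in front of the work surface, level with it; the furniture and walls round the work are solid. World frame = base frame: x ahead of the robot, y to its left, z up, the work surface at z = 0. Lengths are in m, angles in rad, forces in N, time in s.
With the tool pointing down it reaches from about 0.25 to 0.8 m from the base axis. Payload 8.5 kg.
Tool frame: the origin (TCP) lies where the fingers leave the gripper's body, on its centre line; the fingertips stand 73 mm ahead of it and the grasp point (between the pads) lies 54 mm ahead of it (tcp_to_tips is the z of the fingertips in the tool frame, in m); z points along the fingers, y is the direction in which the jaws open and shut (so a half turn about z gives the same grasp; the last joint's range is limited). The gripper opens to 85 mm and grips with 20 to 120 N. Pads are 22 mm wide; open, the fingers measure 114 mm over their backs; the gripper's body (76 mm by 85 mm) begins 54 mm behind the grasp point. The pads swing forward as they close: fully open they stand 13 mm farther back than shut.
Start: joints at [-1.148, 0.238, -0.013, 1.319, 0, 1.571], TCP at [0.215, -0.479, 0.304] pointing down, gripper open.
Joint ranges: [-2.66, 2.66], [-1.03, 1.9], [-1.14, 1.46], [-1.82, 2.27], [-1.45, 1.34], [-3.14, 3.14]. Speed limits (rad/s): [2.22, 2.22, 2.79, 3.14, 3.14, 3.14].

## Interface

Orientations are given as [roll, pitch, yaw] about the fixed x, y, z axes, in that order (R = Rz(yaw) Ry(pitch) Rx(roll)).
In Python, from rig import get_state, capture, job_done, tcp_to_tips gives the robot as it stands.
- The arm moves only by the tool apply_moves, never from a script. Its argument "targets" is a list of rows, each an object with "travel": the shift along the tool's x, y, z in m, a list of three; "turn": the turn, a rotation vector about the tool's x, y, z in rad, a list of three. In form: [{"travel": [tx, ty, tz], "turn": [wx, wy, wz]}, ...]. A call has 1 to 20 rows; each row is the pose to reach, as a shift and turn from the pose measured when the call began, along the tool's axes at that moment; what a row does not reach only later rows make up. A row lasts 1/12 s, in which the tool goes at most 41.7 mm and 7.16 degrees, less where a joint would pass 70% of its speed; a pose out of reach is approached as far as the arm can. A call with a gripper value outside its range is refused whole. "hand" is the closure, from 0 (fully open) to 1 (shut), set as the call begins (left out, the last holds). The fingers move at their own pace and stop on an object; the grip force is fixed at half the most. Time passes only in rows, so rows that repeat a pose let the fingers close. It gives the time, the measured TCP pose, the force and the opening at its end, in the units of the state.
- get_state(): the state, without advancing time (a new reading comes with each control period).
- capture(name): name is "scene" or "top" or "wrist"; returns a dict with "image" (420x560x3 uint8, red, green, blue), "fovy" (degrees; the focal length in pixels is half the picture's height over the tangent of half this angle, whatever the lens; pixels are square), "cx", "cy" (the principal point, pixels), "R" (3x3) and "t" (3): a world point X has camera coordinates R X + t. Camera axes: x right, y down, z forward; pixel columns grow to the right and rows downward; lengths in m; the calibration is good to about 2 mm. A picture is of the moment at which its call begins. There is no depth.
- job_done(): hands the job in, once; it reports no verdict.
The state is a dict: "clock": time; "q": joint angles; "dq": joint speeds; "joint_torque": joint torques, N m; "tcp_pos": TCP position; "ee_rot": TCP orientation; "wrist_force": force on the tool from outside, world axes, zero at the start; "moment": the same for the moment, N m; "opening": finger opening in m.
Only numpy, scipy, OpenCV 4.12 (cv2) and the standard library are available. Lean on these libraries where they do the work, as an engineer would, in place of code of your own. Each camera call takes 0.05 s, during which the arm holds its last target.

## Task

Mount the green power board in the test holder so it can be measured: component side up, with the end that carries the row of bare test pads towards the hinged probe head, push one end under the lip of a sprung jaw, lower the other end past the opposite jaw's lip and let go, so that the two jaws hold it level and centred between them and about midway across their width. Then swing the probe head fully down so that its sprung pins press on the pads. Leave the bit tray and the screw dish where they are.

Things in the scene. Friction and masses are not known exactly. Their poses are not given: they have to be found in the camera images.
- board: Green power board, 100 (x) x 64 (y) mm, 0.11 kg, component side up on four 6 mm spacers (at x +-35, y +-27). Origin: board centre at the spacers' feet, 0 on the bench; laminate underside at z = 6 mm, top at 9.2 mm. x: along the length, towards the end with four bare brass test pads; z: up. The outer 10 mm at both ends carry no parts above or below. 10 mm high terminal block at x -39 to -28.
- heat_sink (a point): Centre of the top of the board's aluminium finned heat sink, a firm block to grasp: 34 (x) x 28 (y) x 25 mm high, standing on the laminate at x = -8, y = 0 of the board. Beside it (y 14 to 32 mm) the laminate carries nothing tall for x -25 to 14 mm. Axes as board.
- board_pads (a point): Centre of the row of four test pads on the board's top face, 33 mm from the board's centre towards its x end. Axes as board.
- holder: Test holder, fixed to the bench: grey base 206 x 84 mm, two dark steel sprung jaws 52 mm wide (y) facing each other on guide rods (rod tops z = 25 mm), hinge post of the probe head at the +x end (72 mm high). Origin: on the bench below the midpoint between the jaws. x: from near jaw to far jaw to hinge; z up.
- holder_seat (a point): Midpoint between the jaws at ledge height, z = 40 mm; the centre of the laminate's underside belongs here. The 100 mm board is longer than the gap between the lips: with one end in a slot and the other raised 8 degrees or more, push that jaw back 13 to 14 mm; the raised end then passes inside the other lip, down to its ledge. Axes as holder.
- jaw_far (a joint): Outward travel (m, 0 to 0.020) of the jaw on the +x side. At 0 its upright inner face is at x = 47 mm. A flat ledge at z = 40 mm juts 9 mm inwards from the face, a flared lip above it juts 4.8 mm; the slot between is 5 mm high at the face, 8.6 mm at the mouth; lip top z = 52 mm. Spring 2.3 N at 0 plus 3.8 N per cm. About 0.003 with the board held.
- jaw_near (a joint): Outward travel (m, 0 to 0.020) of the jaw on the -x side, the mirror image of jaw_far with the same spring: at 0 its inner face is at x = -47 mm, its ledge ends at -38, its lip at -42.2 mm. About 0.003 with the board held.
- probe_head (a joint): Angle (rad) of the black probe head, an arm 20 mm wide, 9 mm thick. 0: fully down, level along the holder's -x over the far jaw (stop); pi/2 upright; starts at 1.9 to 2.15, leaning away from the jaws. Friction hinge, stays where left: 2 N at the crossbar moves it, 4 N brings it fully down against the pins. Closed fingers can swing it over from behind, then press from above.
- head_hinge (a point): Middle of the head's hinge axis (level, along holder y): 98 mm from the holder's origin along its x, z = 64 mm. Axes as holder.
- head_bar (a point): Middle of the round grey crossbar (10 mm diameter, 44 mm long, along the hinge axis) at the free end of the head, 74 mm from the hinge, in the middle of the arm's thickness.
- probe_pins (a joint): How far (m) the row of pins is pushed up into the head, 0 to 0.005; 0 = free. With the head fully down on a seated board about 0.0025.
- pin_tips (a point): Row of four sprung brass pins under the head, 65 mm from the hinge (33 mm from the holder's middle when down). The point lies between the pin tips.
- bit_tray: Bystander: black tray with driver bits, 72 x 115 x 24 mm; origin under its centre.
- screw_dish: Bystander: round metal screw dish, 77 mm diameter, 15 mm high; origin under its centre.
Things that resemble listed ones, but are neither listed nor needed, are in the scene too. Of the things that look like the board, the middle-sized one is meant.

How it is judged:
On the way:
1. the board is held level and centred by both sprung jaws, let go and at rest, the probe head not yet down (x of board_pads in the frame of holder_seat between 0.028 and 0.038 m and y of board_pads in the frame of holder_seat between -0.006 and 0.006 m and z of board_pads in the frame of holder_seat between 0.001 and 0.006 m and angle between the z axis of board and the z axis of holder, either way round below 0.05 rad and angle between the x axis of board and the x axis of holder, either way round below 0.06 rad and value of joint each of jaw_far, jaw_near above 0.0012 m and contact force between the fingers and board below 0.05 N and linear speed of board below 0.03 m/s and value of joint probe_head above 0.3 rad), for 0.2 s.
At the end, for the whole second after the job is handed in: Board released, at rest, level (0.05 rad) and square (0.06 rad) in both slots, pads 33+-5 mm along and 0+-6 mm across from the holder's middle, 1 to 6 mm above the ledges, both jaws out 1.2 mm or more; head below 0.06 rad, pins pushed in 0.8 mm or more, within 9 mm of the pads (x of board_pads in the frame of holder_seat between 0.028 and 0.038 m and y of board_pads in the frame of holder_seat between -0.006 and 0.006 m and z of board_pads in the frame of holder_seat between 0.001 and 0.006 m and angle between the z axis of board and the z axis of holder, either way round below 0.05 rad and angle between the x axis of board and the x axis of holder, either way round below 0.06 rad and value of joint each of jaw_far, jaw_near above 0.0012 m and linear speed of board below 0.03 m/s and value of joint probe_head below 0.06 rad and value of joint probe_pins above 0.0008 m and distance between pin_tips and board_pads below 0.009 m); the robot touches nothing.
It fails at once if a bystander (bit tray, screw dish) is moved by more than 25 mm (distance of any of bit_tray, screw_dish from where it was at the start of the episode above 0.025 m).
It also fails if it takes over 51 s, if anything falls off the work surface, if the arm or the gripper's body presses on something with over 40 N, if the wrist force passes 120 N, or if a joint passes its speed limit or range.

## Working session

There is one attempt and no reset: what is moved stays moved. The work goes in short steps, Python scripts to look and compute and a tool call to move; the robot and the scene stay as the last step left them, time stands still between calls to the robot, and variables do not carry over. Pictures are saved under pics/ and viewed, and the job is handed in when it is done.

Besides the shell and the picture viewer there is one more tool, called as a command line: name --argument value ..., lists and objects as JSON in quotes. apply_moves: Moves the arm, as the interface text tells. Its arguments: {"type":"object","properties":{"targets":{"type":"array"},"hand":{"type":"number"}},"required":["targets"]}

```bash
ls; mkdir -p pics; python3 - <<'E'
from rig import *
import cv2
s=get_state();print(s, tcp_to_tips)
for n in ("scene","top","wrist"):
    c=capture(n);cv2.imwrite(f"pics/{n}0.png",c["image"][:,:,::-1]);print(n,c["fovy"],c["cx"],c["cy"],c["R"],c["t"])
E
```

```text
pics
{'clock': 0.0, 'q': array([-1.14798740e+00,  2.38756747e-01, -1.42386539e-02,  1.31922059e+00,
       -3.30225678e-06,  1.57080378e+00]), 'dq': array([-1.41578484e-03,  1.45884089e-03,  5.46071683e-04, -6.42244687e-04,
       -9.49461416e-04,  2.94760531e-05]), 'joint_torque': array([-9.37750792e-05, -5.38767421e+01,  3.46440446e+01,  1.83704041e-02,
       -1.60499162e-04, -1.77134616e-06]), 'tcp_pos': array([ 0.21529004, -0.47848174,  0.30329625]), 'ee_rot': array([-3.14017299e+00,  3.31283409e-06,  4.22801475e-01]), 'wrist_force': array([ 1.36610387, -0.34838651, -0.11265037]), 'moment': array([-0.00232522,  0.03195776, -0.02832834]), 'opening': 0.08517557444137137} 0.0726
scene 51.93959659731388 279.23667525386 205.59443134306733 [[ 0.79757188 -0.60316237 -0.00861719]
 [-0.26638784 -0.33936048 -0.90214854]
 [ 0.54121771  0.72182382 -0.4313395 ]] [-0.61685452  0.06749802  0.91152699]
top 51.28569080450038 281.9374905971999 209.3179932208121 [[ 1.82937505e-02 -9.99822402e-01  4.52801612e-03]
 [-9.78406021e-01 -1.88340725e-02 -2.05832301e-01]
 [ 2.05881027e-01 -6.64793470e-04 -9.78576804e-01]] [-0.38535606  0.50200973  0.93044797]
wrist 70.39397808748446 275.73396135077 210.84538400795708 [[ 0.41140635 -0.91144737 -0.00291527]
 [-0.87382846 -0.39533149  0.28308452]
 [-0.25916914 -0.11391532 -0.95909054]] [-0.5245915  -0.03698213  0.37949576]
```

View pics/scene0.png

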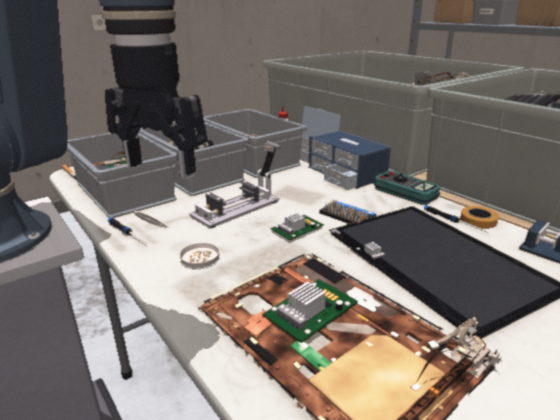

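View pics/top0.png

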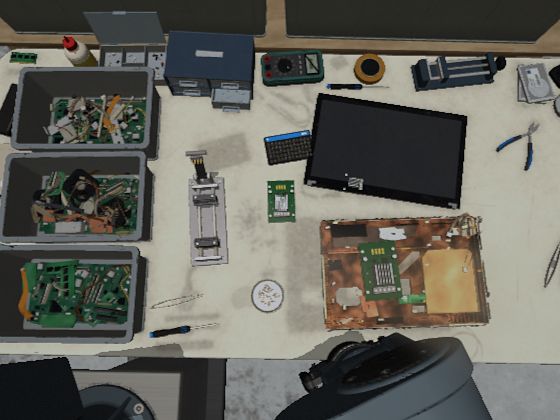

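View pics/wrist0.png

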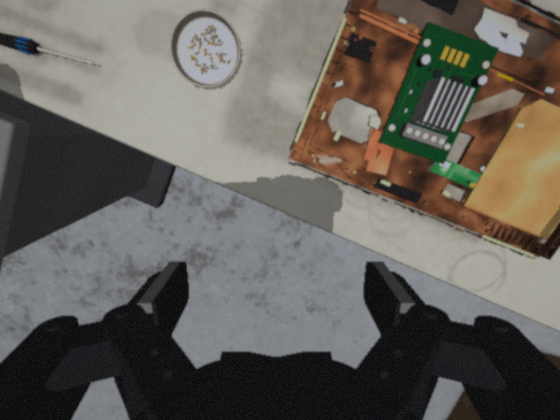

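```bash
cat > h.py <<'E'
import numpy as np, cv2, pickle
from rig import *
def snap(n,tag):
    c=capture(n);cv2.imwrite(f"pics/{n}{tag}.png",c["image"][:,:,::-1]);pickle.dump(c,open(f"pics/{n}{tag}.pkl","wb"));return c
def load(n,tag): return pickle.load(open(f"pics/{n}{tag}.pkl","rb"))
def foc(c): return c["image"].shape[0]/2/np.tan(np.radians(c["fovy"])/2)
def ray(c,u,v):
    f=foc(c);d=np.array([(u-c["cx"])/f,(v-c["cy"])/f,1.]);R=np.array(c["R"]);o=-R.T@np.array(c["t"]);return o,R.T@d
def onz(c,u,v,z):
    o,d=ray(c,u,v);return o+d*(z-o[2])/d[2]
def proj(c,X):
    p=np.array(c["R"])@np.array(X)+np.array(c["t"]);f=foc(c);return np.array([c["cx"]+f*p[0]/p[2],c["cy"]+f*p[1]/p[2]])
def tri(obs):
    A=np.zeros((3,3));b=np.zeros(3);rs=[]
    for c,u,v in obs:
        o,d=ray(c,u,v);d=d/np.linalg.norm(d);P=np.eye(3)-np.outer(d,d);A+=P;b+=P@o;rs.append((o,P))
    X=np.linalg.solve(A,b);return X,[np.linalg.norm(P@(X-o)) for o,P in rs]
def crop(c,name,u0,v0,u1,v1,k):
    im=c["image"][v0:v1,u0:u1,::-1];cv2.imwrite(f"pics/{name}.png",cv2.resize(im,None,fx=k,fy=k,interpolation=cv2.INTER_CUBIC))
E
python3 - <<'E'
from h import *
t=snap("top","1");s=snap("scene","1")
crop(t,"tc1",180,140,320,290,5.33//1 if 0 else 4);crop(t,"tc2",310,210,500,330,4);crop(s,"sc1",180,130,360,280,4);crop(s,"sc2",200,250,400,370,4)
im=t["image"];h=cv2.cvtColor(im,cv2.COLOR_RGB2HSV)
m=cv2.inRange(h,(45,90,40),(85,255,255))
for k in cv2.findContours(m,0,1)[0]:
    if cv2.contourArea(k)>150:
        r=cv2.minAreaRect(k);b=cv2.boxPoints(r)
        for z in(0.009,0.04):
            P=[onz(t,*p,z)[:2] for p in b];print(np.round(r[0]),z,np.round([np.linalg.norm(P[i]-P[(i+1)%4]) for i in (0,1)],3),np.round(np.mean(P,0),3))
E
```

```text
[ 75. 293.] 0.009 [0.233 0.149] [0.317 0.086]
[ 75. 293.] 0.04 [0.226 0.144] [0.317 0.072]
[126. 215.] 0.009 [0.074 0.047] [ 0.497 -0.012]
[126. 215.] 0.04 [0.072 0.046] [ 0.491 -0.023]
[281. 197.] 0.009 [0.062 0.078] [ 0.548 -0.373]
[281. 197.] 0.04 [0.06  0.075] [ 0.541 -0.373]
[137. 128.] 0.009 [0.081 0.056] [ 0.715 -0.019]
[137. 128.] 0.04 [0.079 0.054] [ 0.703 -0.03 ]
[23. 57.] 0.009 [0.026 0.066] [0.899 0.286]
[23. 57.] 0.04 [0.025 0.064] [0.881 0.266]
```

View pics/tc1.png

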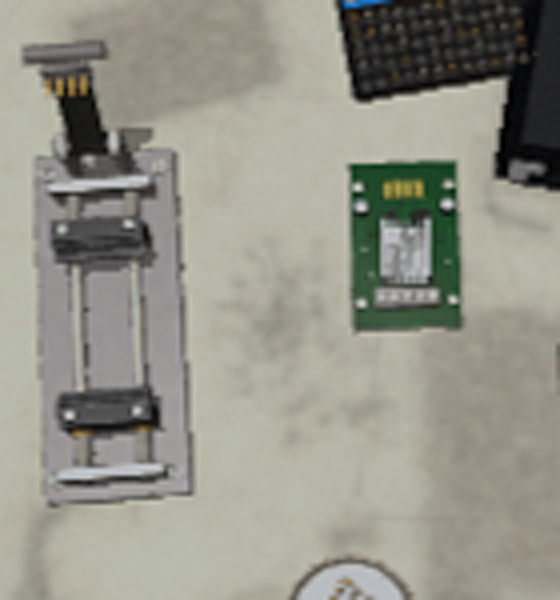

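View pics/tc2.png

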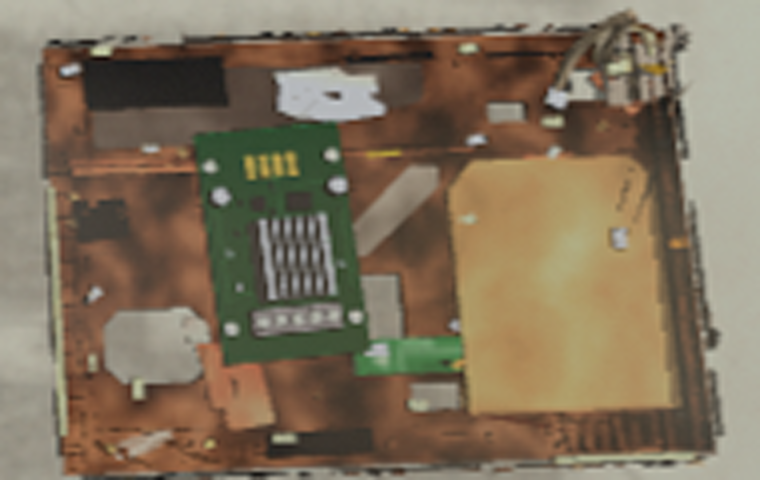

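View pics/sc1.png

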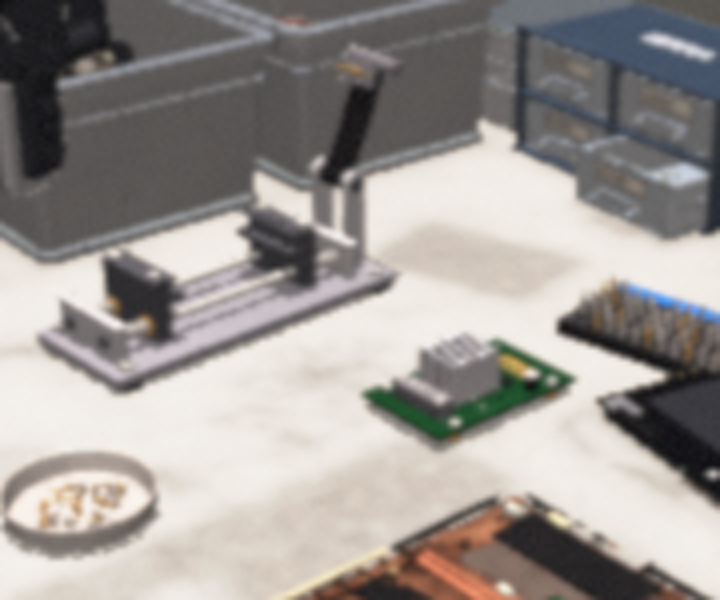

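View pics/sc2.png

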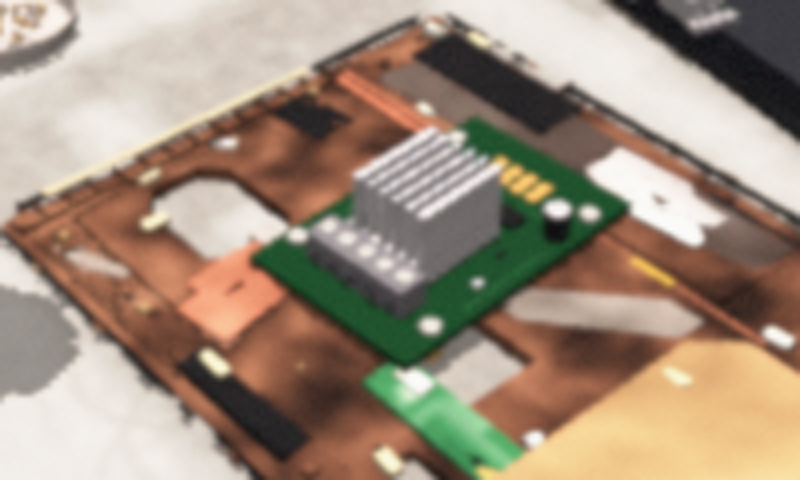

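```bash
python3 - <<'E'
from h import *
t=load("top","1");s=load("scene","1")
def go(T,to,S,so):
    P=[]
    for a,b in zip(T,S):
        X,r=tri([(t,to[0]+a[0]/4,to[1]+a[1]/4),(s,so[0]+b[0]/4,so[1]+b[1]/4)]);P.append(X);print(np.round(X,4),np.round(r,4))
    print([round(np.linalg.norm(P[i]-P[i-1]),4) for i in range(len(P))])
# -x+y, -x-y, +x-y, +x+y
go([(353,330),(463,327),(457,161)],(180,140),[(365,397),(440,443),(577,380)],(180,130))
go([(223,363),(369,352),(341,122),(194,133)],(310,210),[(253,259),(405,362),(632,208),(468,120)],(200,250))
E
```

```text
[ 0.4888 -0.3452  0.0037] [0.0017 0.0017]
[ 0.4908 -0.4092  0.0042] [0.0006 0.0006]
[ 0.5907 -0.404   0.0056] [0.0001 0.0001]
[np.float64(0.1177), np.float64(0.064), np.float64(0.1001)]
[ 0.3119 -0.5687  0.0098] [0.0005 0.0005]
[ 0.3197 -0.6504  0.0136] [0.0008 0.0008]
[ 0.4487 -0.6388  0.0122] [0.0005 0.0005]
[ 0.4396 -0.5531  0.0109] [0.002 0.002]
[np.float64(0.1287), np.float64(0.0822), np.float64(0.1295), np.float64(0.0862)]
```

```bash
python3 - <<'E'
from h import *
from scipy.spatial.transform import Rotation as Ro
t=load("top","1");s=load("scene","1")
w=capture("wrist");st=get_state()
R=Ro.from_euler("xyz",st["ee_rot"]).as_matrix();o=-w["R"].T@w["t"]
print("cam in tool",R.T@(o-st["tcp_pos"]),"axes",R.T@w["R"].T, R)
T=[(37,160),(175,150),(192,493),(47,503)]
for z in(0,.008):
    P=np.array([onz(t,180+a/4,140+b/4,z) for a,b in T]);print(np.round(P,4),P.mean(0),[np.linalg.norm(P[i]-P[i-1]) for i in range(4)])
    d=P[0]+P[1]-P[2]-P[3];print("yaw",np.arctan2(d[1],d[0]))
E
```

```text
cam in tool [ 0.07259696  0.00077403 -0.06948561] axes [[ 0.00117194 -0.9590932  -0.28308806]
 [ 0.99999771  0.00163127 -0.00138685]
 [ 0.00179191 -0.28308579  0.95909292]] [[ 9.11932979e-01  4.10339114e-01 -2.29568109e-04]
 [ 4.10339178e-01 -9.11932837e-01  5.09658528e-04]
 [-2.17868610e-07 -5.58975209e-04 -9.99999844e-01]]
[[ 0.588  -0.1518  0.    ]
 [ 0.5959 -0.2344  0.    ]
 [ 0.3906 -0.2536  0.    ]
 [ 0.3833 -0.1703  0.    ]] [ 0.48944895 -0.20251883  0.        ] [np.float64(0.20560062196803416), np.float64(0.08295562641112311), np.float64(0.20621974183538616), np.float64(0.08365707647267431)]
yaw 0.09155295004089949
[[ 0.5858 -0.1536  0.008 ]
 [ 0.5936 -0.2355  0.008 ]
 [ 0.3899 -0.2546  0.008 ]
 [ 0.3827 -0.1719  0.008 ]] [ 0.48800907 -0.20387919  0.008     ] [np.float64(0.20398106510319258), np.float64(0.08230216849380091), np.float64(0.20459530804059295), np.float64(0.08299809309413689)]
yaw 0.09155295004089956
```

apply_moves --targets '[{"travel": [0.34, -0.01, 0], "turn": [0, 0, 0.35]}, {"travel": [0.34, -0.01, 0], "turn": [0, 0, 0.35]}, {"travel": [0.34, -0.01, 0], "turn": [0, 0, 0.35]}, {"travel": [0.34, -0.01, 0], "turn": [0, 0, 0.35]}, {"travel": [0.34, -0.01, 0], "turn": [0, 0, 0.35]}, {"travel": [0.34, -0.01, 0], "turn": [0, 0, 0.35]}, {"travel": [0.34, -0.01, 0], "turn": [0, 0, 0.35]}, {"travel": [0.34, -0.01, 0], "turn": [0, 0, 0.35]}, {"travel": [0.34, -0.01, 0], "turn": [0, 0, 0.35]}, {"travel": [0.34, -0.01, 0], "turn": [0, 0, 0.35]}, {"travel": [0.34, -0.01, 0], "turn": [0, 0, 0.35]}, {"travel": [0.34, -0.01, 0], "turn": [0, 0, 0.35]}, {"travel": [0.34, -0.01, 0], "turn": [0, 0, 0.35]}]'

```text
clock: 1.38
tcp_pos: [0.5203, -0.3306, 0.3038]
ee_rot: [-3.141, 0.0, 0.072]
wrist_force: [0.1, -0.3, 0.5]
opening: 0.0853
```

```bash
python3 - <<'E'
from h import *
snap("wrist","2");print(get_state())
E
```

```text
{'clock': 1.4333, 'q': array([-5.66382207e-01,  3.98878414e-01,  2.20619494e-01,  1.39298784e+00,
        1.83985115e-04,  2.50395987e+00]), 'dq': array([-0.00370294, -0.00022314,  0.00237447, -0.00081929,  0.00071606,
        0.00411415]), 'joint_torque': array([ 6.02927897e-01, -6.61662412e+01,  3.50312805e+01, -1.07469453e-02,
        1.81664200e-02, -6.70607958e-03]), 'tcp_pos': array([ 0.52025372, -0.3307659 ,  0.30391614]), 'ee_rot': array([-3.14117668e+00,  2.52400787e-04,  7.12505839e-02]), 'wrist_force': array([-0.45221333,  0.55241377, -0.22973266]), 'moment': array([-0.02714143, -0.00674067,  0.01074   ]), 'opening': 0.08556504429116853}
```

View pics/wrist2.png

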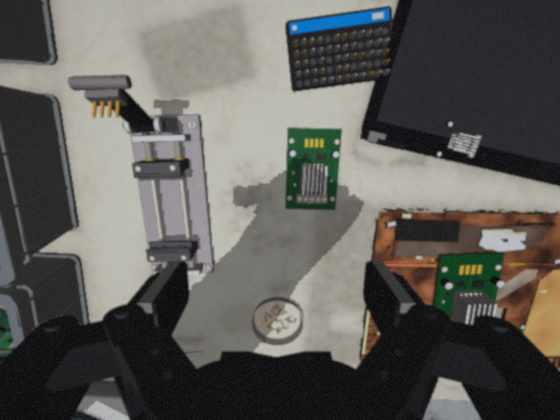

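```bash
python3 - <<'E'
from h import *
w=load("wrist","2")
crop(w,"wc1",270,110,360,225,6);crop(w,"wc2",60,60,230,290,3)
E
```

```text
(no output)
```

View pics/wc1.png

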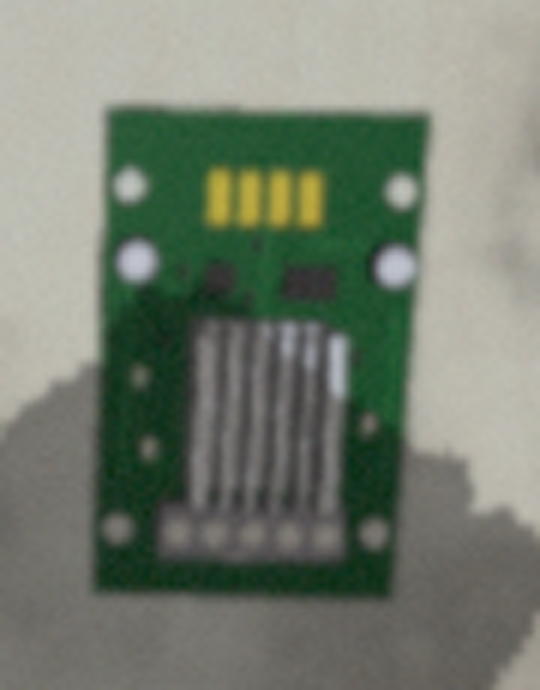

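View pics/wc2.png

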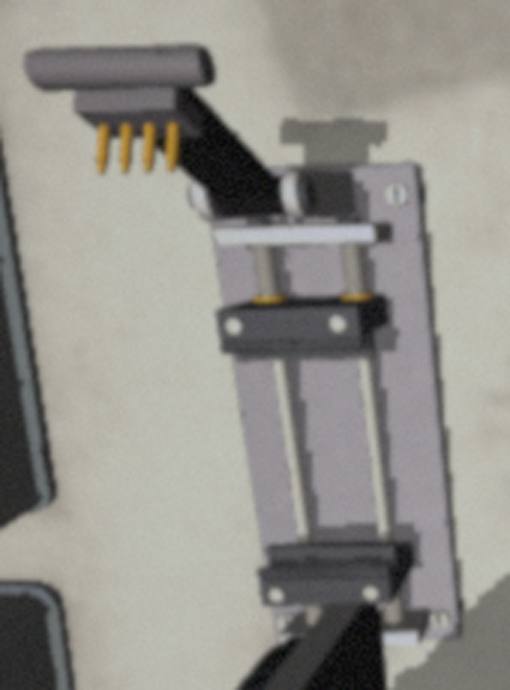

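```bash
python3 - <<'E'
from h import *
t=load("top","1");s=load("scene","1");w=load("wrist","2")
T=lambda a,b:(t,180+(a+.5)/4-.5,140+(b+.5)/4-.5)
W1=lambda a,b:(w,270+(a+.5)/6-.5,110+(b+.5)/6-.5)
W2=lambda a,b:(w,60+(a+.5)/3-.5,60+(b+.5)/3-.5)
S=lambda a,b:(s,180+(a+.5)/4-.5,130+(b+.5)/4-.5)
def p(n,*o):
    X,r=tri(o);print(n,np.round(X,4),np.round(r,4));return X
A=p("+x+y",W1(107,107),T(349,163))
B=p("+x-y",W1(429,114),T(457,161),S(577,380))
C=p("-x-y",W1(391,598),T(463,327),S(440,443))
D=p("-x+y",W1(95,592),T(353,330),S(365,397))
q=np.array([onz(*W1(a,b),.0092)for a,b in[(107,107),(429,114),(391,598),(95,592)]]);print("w only",q.round(4),q.mean(0))
P=p("pads",W1(265,198),T(404,189))
c=(A+B+C+D)/4;d=A+B-C-D;print("c",c,"yaw",np.arctan2(d[1],d[0]),"pads",np.linalg.norm(P-c))
d=q[0]+q[1]-q[2]-q[3];print("yaw w",np.arctan2(d[1],d[0]))
F1=p("F1",W2(233,326),T(62,229));F2=p("F2",W2(338,323),T(129,226))
N1=p("N1",W2(276,594),T(69,414));N2=p("N2",W2(371,592),T(138,411))
h=(F1+F2+N1+N2)/4;d=F1+F2-N1-N2;print("holder",h,"yaw",np.arctan2(d[1],d[0]),np.linalg.norm(d)/2)
d=F1-F2+N1-N2;print("yaw y",np.arctan2(-d[0],d[1]))
E
```

```text
+x+y [ 0.5885 -0.339   0.0084] [0.0003 0.0003]
+x-y [ 0.5914 -0.4029  0.0059] [0.0005 0.0003 0.0007]
-x-y [ 0.4914 -0.4084  0.0045] [0.0006 0.0005 0.0001]
-x+y [ 0.4887 -0.3447  0.0048] [0.0006 0.0015 0.0012]
w only [[ 0.5886 -0.3393  0.0092]
 [ 0.5919 -0.4025  0.0092]
 [ 0.493  -0.4078  0.0092]
 [ 0.4897 -0.3451  0.0092]] [ 0.54078344 -0.37368022  0.0092    ]
pads [ 0.5733 -0.372   0.0078] [0.0003 0.0003]
c [ 0.54000611 -0.37376877  0.00592151] yaw 0.055899375964942356 pads 0.03339732920450076
yaw w 0.05603698517690172
F1 [ 0.5346 -0.1788  0.0506] [0.0001 0.0001]
F2 [ 0.5379 -0.2159  0.0477] [0.0001 0.0001]
N1 [ 0.4293 -0.1893  0.051 ] [0.0005 0.0005]
N2 [ 0.432  -0.2267  0.0494] [0. 0.]
holder [ 0.48347038 -0.20269743  0.04969493] yaw 0.10065472572067317 0.10615929920354492
yaw y 0.08089172175536505
```

apply_moves --targets '[{"travel": [0.009, 0.044, 0.04], "turn": [0, 0, 0.015]}, {"travel": [0.009, 0.044, 0.08], "turn": [0, 0, 0.015]}, {"travel": [0.009, 0.044, 0.12], "turn": [0, 0, 0.015]}, {"travel": [0.009, 0.044, 0.144], "turn": [0, 0, 0.015]}, {"travel": [0.009, 0.044, 0.144], "turn": [0, 0, 0.015]}, {"travel": [0.009, 0.044, 0.144], "turn": [0, 0, 0.015]}, {"travel": [0.009, 0.044, 0.144], "turn": [0, 0, 0.015]}]' --hand 0.3

```text
clock: 2.02
tcp_pos: [0.5326, -0.3748, 0.1623]
ee_rot: [3.14, -0.002, 0.056]
wrist_force: [0.6, 0.4, 0.4]
opening: 0.06
```

```bash
python3 - <<'E'
from h import *
c=snap("wrist","3");s=get_state();print(s["tcp_pos"],s["ee_rot"],s["opening"])
# expected
yaw=.056;o=np.array([.5405,-.3737])
ax=np.array([np.cos(yaw),np.sin(yaw)]);ay=np.array([-ax[1],ax[0]])
for n,x,y,z in[("pads",33,0,9.2),("sc",-8,0,34.2),("s1",9,14,34.2),("s2",9,-14,34.2),("c1",50,32,9.2),("c2",50,-32,9.2)]:
    X=np.r_[o+ax*x/1e3+ay*y/1e3,z/1e3];print(n,proj(c,X).round(1))
E
```

```text
[ 0.53311011 -0.37493046  0.16298496] [ 3.13943064e+00 -2.94970609e-03  5.57660098e-02] 0.0599788499352438
pads [274.2 167.6]
sc [274.1 230.7]
s1 [253.8 207.6]
s2 [294.3 207.6]
c1 [230.5 144.4]
c2 [317.9 144.4]
```

View pics/wrist3.png

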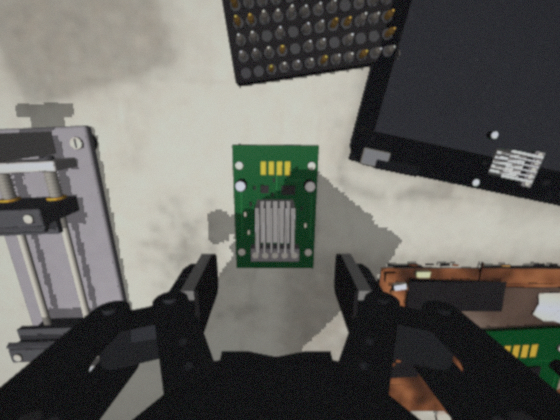

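apply_moves --targets '[{"travel": [-0.0005, 0.0008, 0.03], "turn": [0, 0.003, 0]}, {"travel": [-0.0005, 0.0008, 0.06], "turn": [0, 0.003, 0]}, {"travel": [-0.0005, 0.0008, 0.079], "turn": [0, 0.003, 0]}, {"travel": [-0.0005, 0.0008, 0.079], "turn": [0, 0.003, 0]}, {"travel": [-0.0005, 0.0008, 0.079], "turn": [0, 0.003, 0]}]'

```text
clock: 2.48
tcp_pos: [0.5335, -0.3762, 0.0858]
ee_rot: [3.138, -0.007, 0.056]
wrist_force: [-0.4, -0.2, 0.2]
opening: 0.0597
```

```bash
python3 - <<'E'
from h import *
c=snap("wrist","4");s=get_state();print(s["tcp_pos"],s["ee_rot"],s["opening"],s["wrist_force"])
E
```

```text
[ 0.53401933 -0.37661213  0.08659838] [ 3.13739288 -0.00852352  0.05594528] 0.05993722545545063 [ 0.82414074 -0.01378937  0.13230118]
```

View pics/wrist4.png

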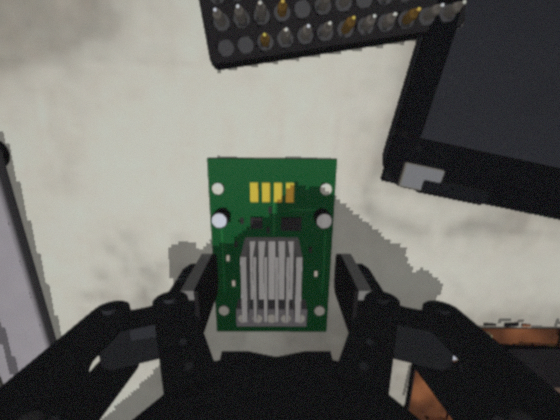

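apply_moves --targets '[{"travel": [-0.0015, 0.0, 0.003], "turn": [0.004, -0.009, 0]}, {"travel": [-0.0015, 0.0, 0.003], "turn": [0.004, -0.009, 0]}, {"travel": [-0.0015, 0.0, 0.003], "turn": [0.004, -0.009, 0]}, {"travel": [-0.0015, 0.0, 0.003], "turn": [0.004, -0.009, 0]}]'

```text
clock: 2.87
tcp_pos: [0.533, -0.377, 0.0846]
ee_rot: [3.14, -0.001, 0.056]
wrist_force: [-0.3, 0.3, 0.1]
opening: 0.0594
```

```bash
python3 - <<'E'
from h import *
s=get_state();print(s["tcp_pos"],s["ee_rot"],s["opening"],s["wrist_force"])
E
```

```text
[ 0.53296677 -0.3770146   0.08458143] [ 3.14043828e+00 -6.88852416e-04  5.58904736e-02] 0.05944176306468854 [-0.331338    0.27301993  0.13830506]
```

apply_moves --targets '[{"travel": [0, -0.0018, 0.001], "turn": [0, 0, 0]}, {"travel": [0, -0.0018, 0.001], "turn": [0, 0, 0]}]'

```text
clock: 3.03
tcp_pos: [0.5329, -0.375, 0.0837]
ee_rot: [3.14, -0.001, 0.056]
wrist_force: [-0.2, -0.4, 0.1]
opening: 0.0597
```

apply_moves --targets '[{"travel": [0, 0, 0], "turn": [0, 0, 0]}, {"travel": [0, 0, 0], "turn": [0, 0, 0]}, {"travel": [0, 0, 0], "turn": [0, 0, 0]}, {"travel": [0, 0, 0], "turn": [0, 0, 0]}, {"travel": [0, 0, 0], "turn": [0, 0, 0]}, {"travel": [0, 0, 0], "turn": [0, 0, 0]}, {"travel": [0, 0, 0], "turn": [0, 0, 0]}, {"travel": [0, 0, 0], "turn": [0, 0, 0]}]' --hand 1

```text
clock: 3.7
tcp_pos: [0.533, -0.375, 0.0839]
ee_rot: [3.14, -0.001, 0.056]
wrist_force: [0.2, 0.8, 3.1]
opening: 0.0269
```

```bash
python3 - <<'E'
from h import *
c=snap("wrist","5");s=get_state();print(s["tcp_pos"],s["ee_rot"],s["opening"],s["wrist_force"])
E
```

```text
[ 0.53299912 -0.37500266  0.08389035] [ 3.14034985e+00 -1.10539252e-03  5.60566509e-02] 0.02659246562495636 [-0.78243826  0.03534452  4.5335586 ]
```

View pics/wrist5.png

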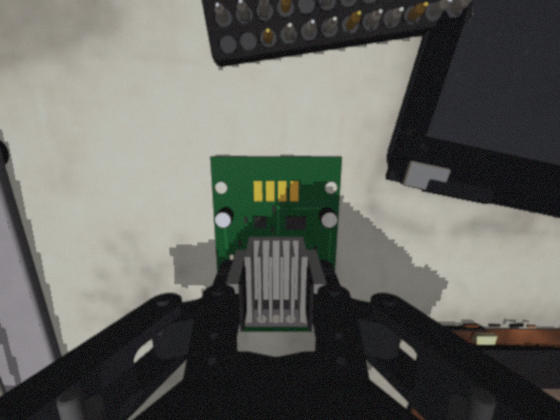

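```bash
python3 - <<'E'
from h import *
c=load("wrist","5");s=get_state();print(s["wrist_force"])
h=cv2.cvtColor(c["image"],cv2.COLOR_RGB2HSV);m=cv2.inRange(h,(20,150,100),(32,255,255));m[:170]=0;m[210:]=0
ys,xs=np.nonzero(m);r=cv2.minAreaRect(np.c_[xs,ys].astype(np.float32));print(r)
P=onz(c,r[0][0],r[0][1],.0092);a=onz(c,211,156.5,.0092);b=onz(c,341,157.5,.0092);print(P,a,b,np.linalg.norm(a-b), np.arctan2(-(a-b)[0],(a-b)[1]))
print("pads rel tcp",P-s["tcp_pos"],"edge mid rel",(a+b)/2-s["tcp_pos"])
E
```

```text
[-0.78243826  0.03534452  4.5335586 ]
((275.5, 190.5), (19.0, 43.0), 90.0)
[ 0.57370597 -0.37310659  0.0092    ] [ 0.58857477 -0.34126149  0.0092    ] [ 0.59167356 -0.40357896  0.0092    ] 0.06239447333682438 0.04968494680402724
pads rel tcp [ 0.04070685  0.00189607 -0.07469035] edge mid rel [ 0.05712504  0.00258244 -0.07469035]
```

```bash
cat > plan.py <<'E'
from h import *
from scipy.spatial.transform import Rotation as Ro
H=np.array([.4835,-.2027]);HY=.092
BX,BZ=.0075,.0779   # board centre / underside in tool frame
def pose(fbx,fbz,tilt,y=0.,yaw=0.):
    """TCP pose so that the far bottom corner of laminate is at holder (fbx,y,fbz), near end raised by tilt"""
    R=Ro.from_euler("z",HY+yaw)*Ro.from_euler("y",tilt)*Ro.from_euler("x",np.pi)
    fb=np.r_[H,0]+Ro.from_euler("z",HY).apply([fbx,y,fbz])
    return fb-R.apply([BX+.05,0,BZ]),R
def rel(p,R,s=None):
    s=s or get_state();R0=Ro.from_euler("xyz",s["ee_rot"]);
    return R0.inv().apply(p-s["tcp_pos"]).round(4),(R0.inv()*R).as_rotvec().round(4)
def show(*W):
    s=get_state();print(s["clock"],s["tcp_pos"].round(4),s["ee_rot"].round(4),s["wrist_force"].round(1),s["opening"])
    for w in W:
        p,R=pose(*w);a,b=rel(p,R,s);print(w,p.round(3),a.tolist(),b.tolist())
def where():
    s=get_state();R=Ro.from_euler("xyz",s["ee_rot"]);fb=s["tcp_pos"]+R.apply([BX+.05,0,BZ]);f=Ro.from_euler("z",-HY).apply(fb-np.r_[H,0]);x=Ro.from_euler("z",-HY).apply(R.apply([1,0,0]))
    print("FB holder",f.round(4),"tilt",np.arcsin(-x[2]).round(4),"yaw",np.arctan2(x[1],x[0]).round(4),"F",s["wrist_force"].round(1),"t",s["clock"])
E
python3 -c "
from plan import *
where();show((.036,.085,0),(.036,.085,.244))"
```

```text
FB holder [ 0.091  -0.1783  0.0061] tilt -0.0011 yaw -0.0359 F [-0.8  0.   4.5] t 3.75
3.75 [ 0.533  -0.375   0.0839] [ 3.1403e+00 -1.1000e-03  5.6100e-02] [-0.8  0.   4.5] 0.02659246562495636
(0.036, 0.085, 0) [ 0.462 -0.205  0.163] [-0.0612, -0.1739, -0.0793] [0.0013, -0.0011, -0.0359]
(0.036, 0.085, 0.244) [ 0.483 -0.203  0.174] [-0.0406, -0.1747, -0.0909] [-0.0031, -0.2451, -0.0359]
```

apply_moves --targets '[{"travel": [0, 0, -0.02], "turn": [0, 0, 0]}, {"travel": [0, 0, -0.05], "turn": [0, 0, 0]}, {"travel": [0, -0.005, -0.09], "turn": [0, 0, 0]}, {"travel": [-0.01, -0.04, -0.115], "turn": [0, -0.06, -0.01]}, {"travel": [-0.02, -0.075, -0.115], "turn": [0, -0.12, -0.02]}, {"travel": [-0.03, -0.11, -0.115], "turn": [0, -0.18, -0.03]}, {"travel": [-0.04, -0.145, -0.115], "turn": [0, -0.245, -0.036]}, {"travel": [-0.0405, -0.175, -0.105], "turn": [-0.003, -0.245, -0.036]}, {"travel": [-0.0405, -0.175, -0.1], "turn": [-0.003, -0.245, -0.036]}, {"travel": [-0.0405, -0.175, -0.1], "turn": [-0.003, -0.245, -0.036]}, {"travel": [-0.0405, -0.175, -0.1], "turn": [-0.003, -0.245, -0.036]}, {"travel": [-0.0405, -0.175, -0.1], "turn": [-0.003, -0.245, -0.036]}]'

```text
clock: 4.75
tcp_pos: [0.4828, -0.2032, 0.1838]
ee_rot: [3.141, 0.244, 0.091]
wrist_force: [0.3, 0.2, -0.5]
opening: 0.0268
```

```bash
python3 - <<'E'
from plan import *
where();c=snap("wrist","6");t=snap("top","6");s=snap("scene","6");crop(s,"sc6",170,60,340,240,4);crop(t,"tc6",160,130,300,280,4);where()
E
```

```text
FB holder [ 0.0363 -0.0005  0.0943] tilt 0.2435 yaw -0.0008 F [ 0.3  0.2 -0.5] t 4.75
FB holder [ 0.0362 -0.0007  0.0944] tilt 0.2434 yaw -0.0014 F [-0.5 -1.2 -0.7] t 4.9
```

View pics/wrist6.png

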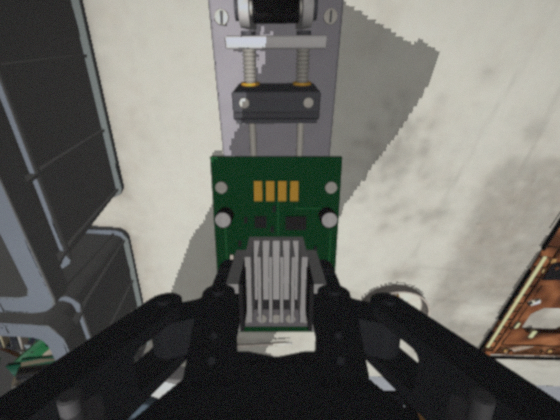

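View pics/sc6.png

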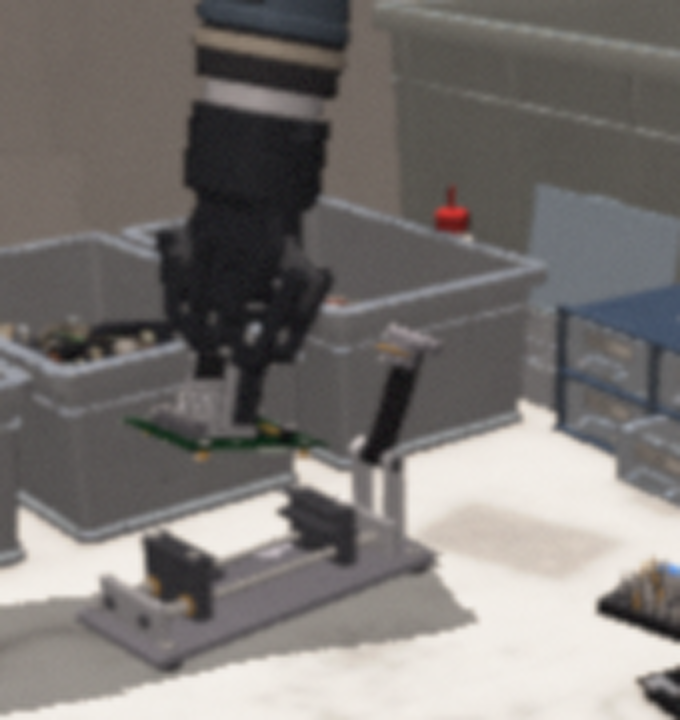

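View pics/tc6.png

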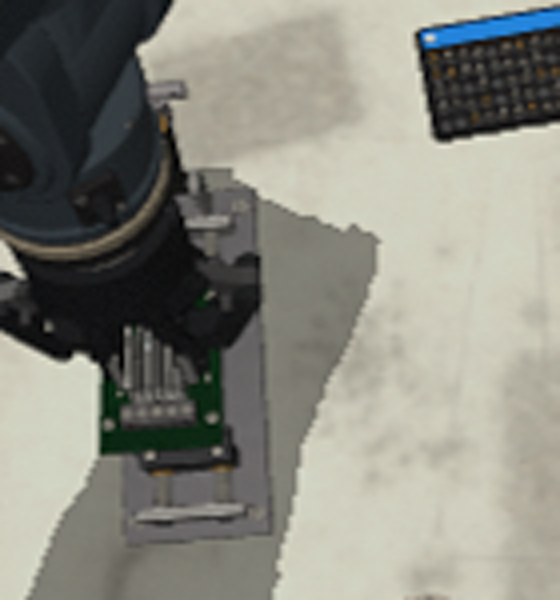

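```bash
python3 - <<'E'
from plan import *
c=load("wrist","6");crop(c,"wc6",200,0,350,170,4)
for n,u,v,z in[("sL",243,102.5,.052),("sR",308,102.5,.052)]:
    for zz in(.05,.052):
        X=onz(c,u,v,zz);print(n,zz,Ro.from_euler("z",-HY).apply(X-np.r_[H,0]).round(4))
w=load("wrist","2")
for u,v in[(137.7,168.7),(172.7,167.7),(152,258),(183.7,257.3)]:
    print(Ro.from_euler("z",-HY).apply(onz(w,u,v,.052)-np.r_[H,0]).round(4))
t=load("top","1")
for a,b in[(62,229),(129,226),(69,414),(138,411)]:
    print("t",Ro.from_euler("z",-HY).apply(onz(t,180+a/4,140+b/4,.052)-np.r_[H,0]).round(4))
E
```

```text
sL 0.05 [0.053  0.0184 0.05  ]
sL 0.052 [0.0534 0.0182 0.052 ]
sR 0.05 [ 0.053  -0.0199  0.05  ]
sR 0.052 [ 0.0534 -0.0197  0.052 ]
[0.0528 0.018  0.052 ]
[ 0.0532 -0.02    0.052 ]
[-0.0529  0.0171  0.052 ]
[-0.0527 -0.0205  0.052 ]
t [0.0519 0.0181 0.052 ]
t [ 0.0509 -0.0197  0.052 ]
t [-0.0536  0.0178  0.052 ]
t [-0.0547 -0.0204  0.052 ]
```

View pics/wc6.png

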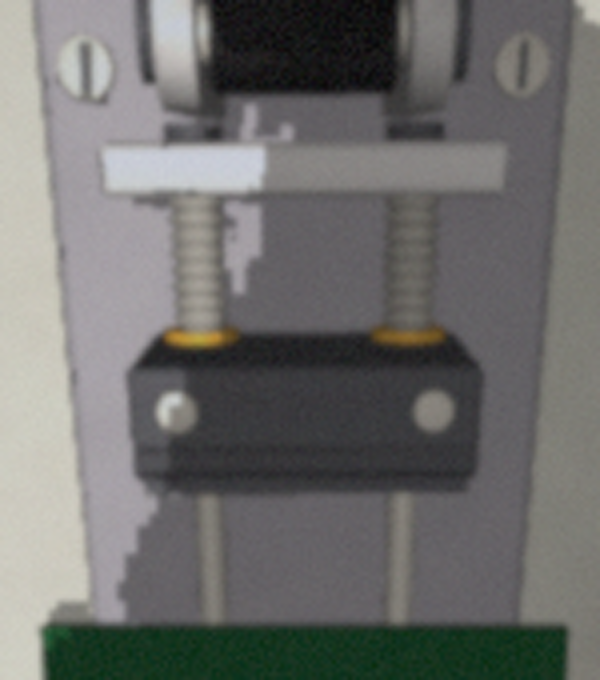

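```bash
sed -i 's/^H=.*/H=np.array([.4836,-.2037]);HY=.092/' plan.py; python3 -c "
from plan import *
where();show((.036,.06,.244),(.036,.0425,.244))"
```

```text
FB holder [0.0362 0.0003 0.0944] tilt 0.2434 yaw -0.0014 F [-0.5 -1.2 -0.7] t 4.9
4.9 [ 0.4827 -0.2034  0.1838] [3.1413 0.2434 0.0906] [-0.5 -1.2 -0.7] 0.026900770546479703
(0.036, 0.06, 0.244) [ 0.483 -0.204  0.149] [0.0081, 0.0004, 0.0334] [-0.0001, -0.0006, -0.0014]
(0.036, 0.0425, 0.244) [ 0.483 -0.204  0.132] [0.0124, 0.0004, 0.0504] [-0.0001, -0.0006, -0.0014]
```

apply_moves --targets '[{"travel": [0.0035, 0.0005, 0.015], "turn": [0, 0, -0.0015]}, {"travel": [0.007, 0.0005, 0.03], "turn": [0, 0, -0.0015]}, {"travel": [0.0105, 0.0005, 0.043], "turn": [0, 0, -0.0015]}, {"travel": [0.0125, 0.0005, 0.0505], "turn": [0, 0, -0.0015]}, {"travel": [0.0125, 0.0005, 0.0505], "turn": [0, 0, -0.0015]}, {"travel": [0.0125, 0.0005, 0.0505], "turn": [0, 0, -0.0015]}, {"travel": [0.0125, 0.0005, 0.0505], "turn": [0, 0, -0.0015]}]'

```text
clock: 5.48
tcp_pos: [0.483, -0.2043, 0.1325]
ee_rot: [3.141, 0.243, 0.092]
wrist_force: [0.8, -0.7, -0.4]
opening: 0.027
```

```bash
python3 - <<'E'
from plan import *
c=snap("wrist","7");s=snap("scene","7");crop(s,"sc7",170,130,310,240,5);crop(c,"wc7",200,50,350,230,4);where()
show((.045,.0415,.244),(.052,.0412,.244),(.0595,.0408,.244))
E
```

```text
FB holder [ 0.0367 -0.0005  0.0432] tilt 0.2421 yaw -0.0002 F [ 0.4  0.5 -1.2] t 5.5833
5.5833 [ 0.4832 -0.2042  0.1326] [3.1411 0.2421 0.0918] [ 0.4  0.5 -1.2] 0.026935933652853645
(0.045, 0.0415, 0.244) [ 0.492 -0.203  0.131] [0.0087, -0.0004, -0.0004] [0.0005, -0.0019, -0.0002]
(0.052, 0.0412, 0.244) [ 0.499 -0.202  0.131] [0.0155, -0.0004, -0.0018] [0.0005, -0.0019, -0.0002]
(0.0595, 0.0408, 0.244) [ 0.506 -0.202  0.13 ] [0.0229, -0.0004, -0.0032] [0.0005, -0.0019, -0.0002]
```

View pics/sc7.png

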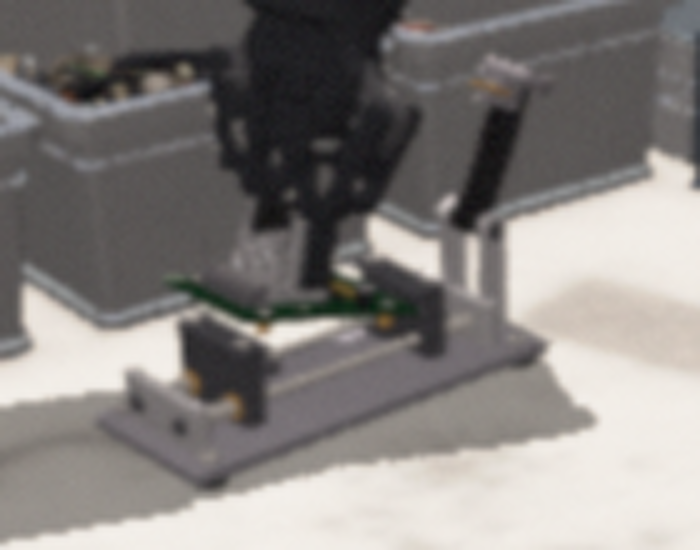

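View pics/wc7.png

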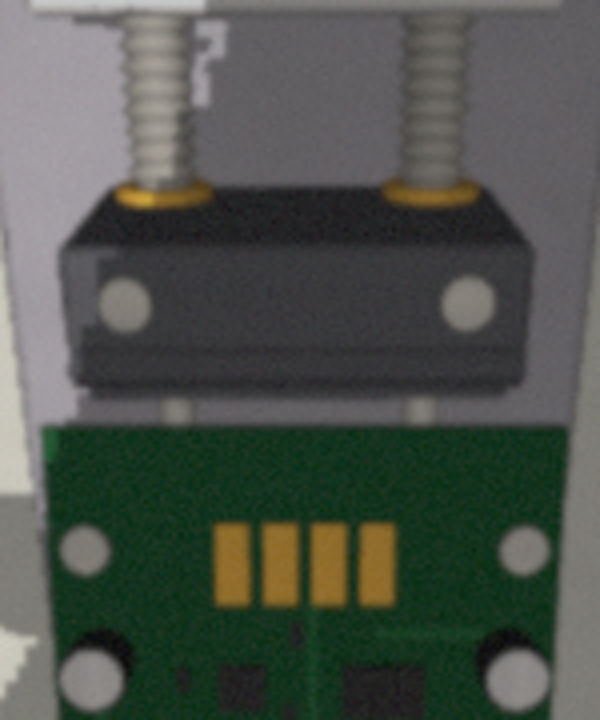

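```bash
python3 - <<'E'
from plan import *
c=load("wrist","7");f=lambda x,y,z:(proj(c,np.r_[H,0]+Ro.from_euler("z",HY).apply([x,y,z]))-[200,50]+.5)*4
print("ledge",f(.038,0,.040),"lip bottom",f(.0422,0,.0486),"lip top",f(.0422,0,.052),"screw",f(.053,.019,.052),f(.053,-.019,.052))
s=get_state();R=Ro.from_euler("xyz",s["ee_rot"]);e=s["tcp_pos"]+R.apply([BX+.05,0,BZ-.0032]);print("edge",(proj(c,e)-[200,50]+.5)*4)
E
```

```text
ledge [297.14070215 404.34382255] lip bottom [296.51470041 393.95690694] lip top [296.28288019 403.63708196] screw [121.81765874 307.7964925 ] [470.25513055 308.27673149]
edge [300.74173263 426.41506551]
```

apply_moves --targets '[{"travel": [0.004, -0.0005, 0.0], "turn": [0, -0.002, 0]}, {"travel": [0.0085, -0.0005, -0.0005], "turn": [0, -0.002, 0]}, {"travel": [0.0105, -0.0005, -0.001], "turn": [0, -0.002, 0]}, {"travel": [0.0125, -0.0005, -0.0013], "turn": [0, -0.002, 0]}, {"travel": [0.0155, -0.0005, -0.0018], "turn": [0, -0.002, 0]}, {"travel": [0.0155, -0.0005, -0.0018], "turn": [0, -0.002, 0]}]'

```text
clock: 6.08
tcp_pos: [0.4985, -0.2021, 0.1305]
ee_rot: [3.141, 0.245, 0.092]
wrist_force: [-4.1, -1.3, 1.8]
opening: 0.0268
```

```bash
python3 - <<'E'
from plan import *
c=snap("wrist","8");s=snap("scene","8");crop(s,"sc8",170,130,310,240,5);where()
show((.060,.0408,.244))
E
```

```text
FB holder [0.0516 0.0001 0.041 ] tilt 0.245 yaw -0.0 F [-4.1 -0.8  0. ] t 6.1833
6.1833 [ 0.4982 -0.2022  0.1305] [3.1413 0.245  0.092 ] [-4.1 -0.8  0. ] 0.026992970082555995
(0.06, 0.0408, 0.244) [ 0.507 -0.202  0.13 ] [0.0081, 0.0002, -0.0018] [0.0003, 0.001, -0.0]
```

View pics/wrist8.png

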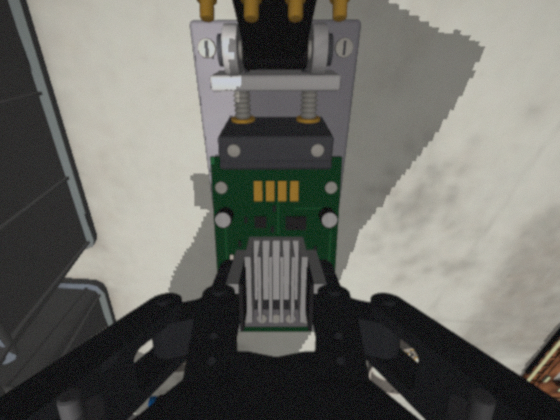

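View pics/sc8.png

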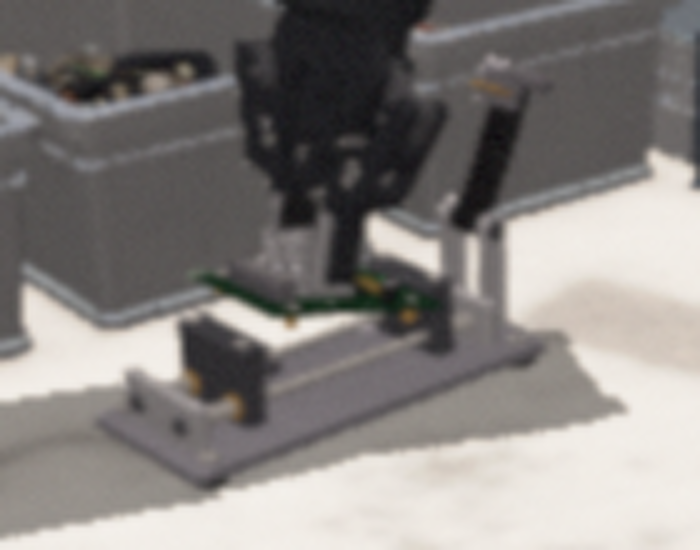

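apply_moves --targets '[{"travel": [0.004, 0, -0.001], "turn": [0, 0.001, 0]}, {"travel": [0.008, 0, -0.002], "turn": [0, 0.001, 0]}, {"travel": [0.0083, 0, -0.002], "turn": [0, 0.001, 0]}, {"travel": [0.0083, 0, -0.002], "turn": [0, 0.001, 0]}]'

```text
clock: 6.52
tcp_pos: [0.5059, -0.2014, 0.1304]
ee_rot: [3.141, 0.246, 0.092]
wrist_force: [-6.3, -1.8, 3.1]
opening: 0.027
```

```bash
python3 - <<'E'
from plan import *
where()
# pivot about far top corner: FT x = fbx+.0032 sin t
show(*[(.0608-.0032*np.sin(t),.0407,t) for t in (.2,.15,.1,.06,.03,0)])
E
```

```text
FB holder [0.0592 0.0002 0.0409] tilt 0.246 yaw -0.0 F [-6.3 -1.8  3.1] t 6.5167
6.5167 [ 0.5059 -0.2014  0.1304] [3.1414 0.246  0.092 ] [-6.3 -1.8  3.1] 0.026969686411404473
(np.float64(0.060164258141455804), 0.0407, 0.2) [ 0.503 -0.202  0.128] [-0.0026, 0.0003, 0.0027] [0.0002, 0.046, -0.0]
(np.float64(0.06032179797608448), 0.0407, 0.15) [ 0.499 -0.202  0.126] [-0.0061, 0.0003, 0.0058] [0.0002, 0.096, -0.0]
(np.float64(0.06048053306673015), 0.0407, 0.1) [ 0.495 -0.203  0.124] [-0.0095, 0.0003, 0.0091] [0.0002, 0.146, 0.0]
(np.float64(0.06060811517926578), 0.0407, 0.06) [ 0.491 -0.203  0.122] [-0.012, 0.0003, 0.0118] [0.0002, 0.186, 0.0]
(np.float64(0.06070401439935201), 0.0407, 0.03) [ 0.489 -0.203  0.12 ] [-0.0139, 0.0003, 0.014] [0.0002, 0.216, 0.0]
(np.float64(0.0608), 0.0407, 0) [ 0.487 -0.203  0.119] [-0.0157, 0.0003, 0.0161] [0.0002, 0.246, 0.0]
```

apply_moves --targets '[{"travel": [-0.0012, 0.0, 0.0012], "turn": [0, 0.023, 0]}, {"travel": [-0.0025, 0.0, 0.0027], "turn": [0, 0.046, 0]}, {"travel": [-0.0037, 0.0, 0.0042], "turn": [0, 0.071, 0]}, {"travel": [-0.0052, 0.0, 0.0058], "turn": [0, 0.096, 0]}, {"travel": [-0.007, 0.0, 0.0075], "turn": [0, 0.121, 0]}, {"travel": [-0.0086, 0.0, 0.0091], "turn": [0, 0.146, 0]}, {"travel": [-0.0086, 0.0, 0.0091], "turn": [0, 0.146, 0]}]'

```text
clock: 7.1
tcp_pos: [0.4934, -0.2024, 0.1236]
ee_rot: [3.141, 0.101, 0.091]
wrist_force: [-7.5, -0.0, 0.9]
opening: 0.0269
```

```bash
python3 - <<'E'
from plan import *
where();s=snap("scene","9");crop(s,"sc9",180,150,290,240,7);t=snap("top","9");crop(t,"tc9",170,160,260,280,5)
where()
show(*[(.061-.0032*np.sin(t),.0407,t) for t in (.1,.05,0)])
E
```

```text
FB holder [0.0592 0.0004 0.0403] tilt 0.1012 yaw -0.0007 F [-7.5 -0.   0.9] t 7.1
FB holder [0.0595 0.0004 0.0403] tilt 0.1022 yaw -0.0006 F [-7.3 -2.4  1.3] t 7.2
7.2 [ 0.4938 -0.2024  0.1237] [3.1415 0.1022 0.0914] [-7.3 -2.4  1.3] 0.02691809906695701
(np.float64(0.06068053306673015), 0.0407, 0.1) [ 0.495 -0.203  0.124] [0.0009, 0.0004, -0.0004] [-0.0, 0.0022, -0.0006]
(np.float64(0.06084006665833383), 0.0407, 0.05) [ 0.491 -0.203  0.121] [-0.0027, 0.0004, 0.0026] [0.0, 0.0522, -0.0006]
(np.float64(0.061), 0.0407, 0) [ 0.487 -0.203  0.119] [-0.0062, 0.0004, 0.0057] [0.0, 0.1022, -0.0006]
```

View pics/sc9.png

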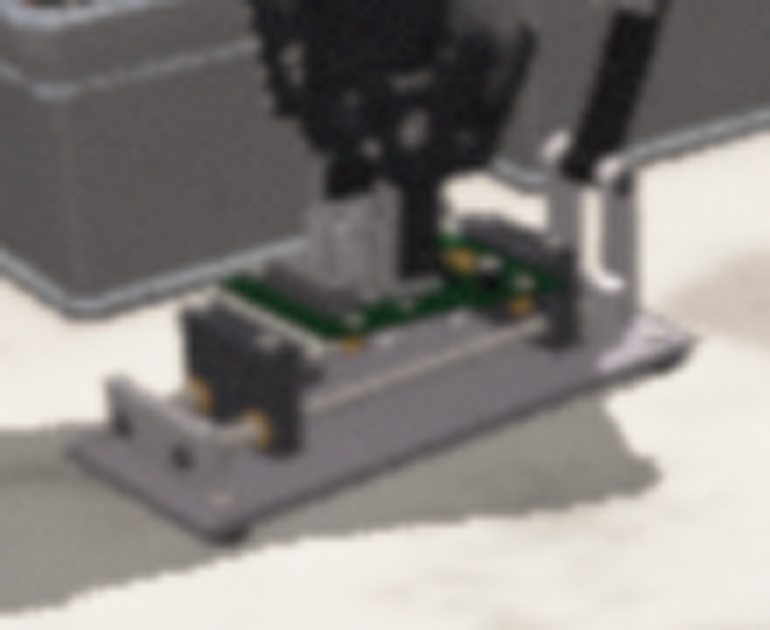

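View pics/tc9.png

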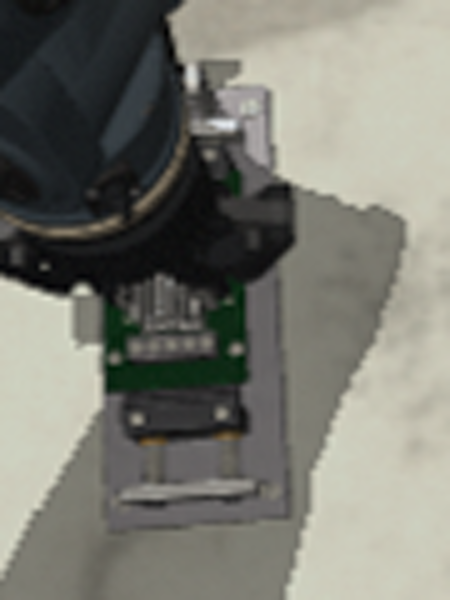

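apply_moves --targets '[{"travel": [-0.0005, 0.0004, 0.0005], "turn": [0, 0.022, 0]}, {"travel": [-0.002, 0.0004, 0.002], "turn": [0, 0.047, 0]}, {"travel": [-0.0036, 0.0004, 0.0036], "turn": [0, 0.072, 0]}, {"travel": [-0.0055, 0.0004, 0.0055], "turn": [0, 0.102, 0]}, {"travel": [-0.0055, 0.0004, 0.0055], "turn": [0, 0.102, 0]}, {"travel": [-0.0055, 0.0004, 0.0055], "turn": [0, 0.102, 0]}]'

```text
clock: 7.7
tcp_pos: [0.4859, -0.2031, 0.1184]
ee_rot: [-3.141, 0.003, 0.091]
wrist_force: [-7.6, -0.7, -0.4]
opening: 0.0267
```

```bash
python3 - <<'E'
from plan import *
s=snap("scene","10");crop(s,"sc10",180,150,290,240,7);t=snap("top","10");crop(t,"tc10",170,160,260,280,5)
where()
show((.055,.0407,0),(.05,.0407,0))
E
```

```text
FB holder [0.0599 0.0004 0.0403] tilt 0.003 yaw -0.0008 F [-6.7 -0.9  0.5] t 7.8
7.8 [ 0.4862 -0.2031  0.1184] [-3.141e+00  3.000e-03  9.120e-02] [-6.7 -0.9  0.5] 0.026981354781510706
(0.055, 0.0407, 0) [ 0.481 -0.204  0.119] [-0.0052, 0.0004, -0.0002] [-0.0006, 0.003, -0.0008]
(0.05, 0.0407, 0) [ 0.476 -0.204  0.119] [-0.0102, 0.0004, -0.0002] [-0.0006, 0.003, -0.0008]
```

View pics/sc10.png

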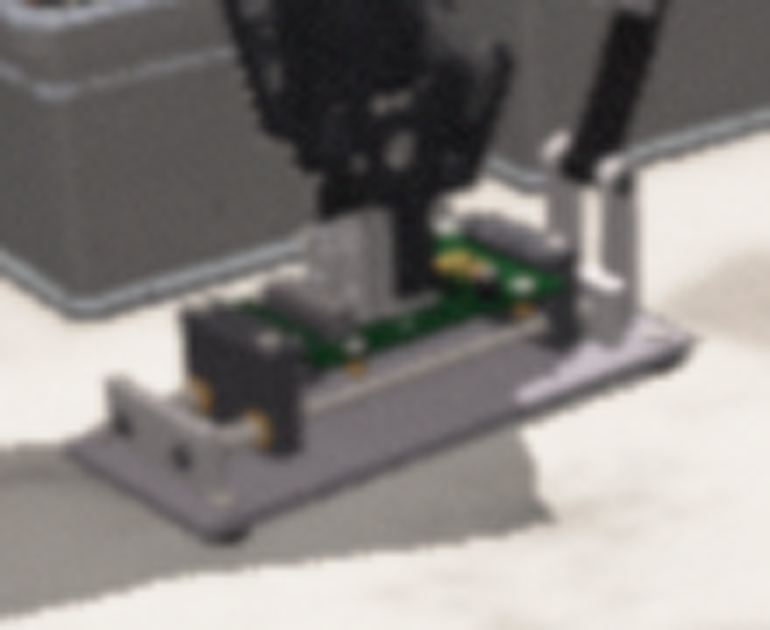

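View pics/tc10.png

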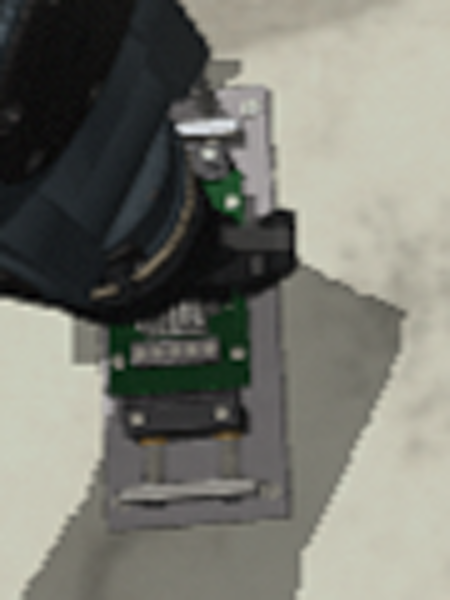

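apply_moves --targets '[{"travel": [-0.002, 0, -0.0002], "turn": [0, 0.003, 0]}, {"travel": [-0.004, 0, -0.0002], "turn": [0, 0.003, 0]}, {"travel": [-0.006, 0, -0.0002], "turn": [0, 0.003, 0]}, {"travel": [-0.008, 0, -0.0002], "turn": [0, 0.003, 0]}, {"travel": [-0.0095, 0, -0.0002], "turn": [0, 0.003, 0]}, {"travel": [-0.0095, 0, -0.0002], "turn": [0, 0.003, 0]}]'

```text
clock: 8.3
tcp_pos: [0.4768, -0.2039, 0.1185]
ee_rot: [-3.141, -0.001, 0.091]
wrist_force: [-0.3, -0.5, -4.2]
opening: 0.0266
```

```bash
python3 - <<'E'
from plan import *
s=snap("scene","11");crop(s,"sc11",180,150,290,240,7);w=snap("wrist","11")
where()
E
```

```text
FB holder [0.0509 0.0004 0.0406] tilt -0.0003 yaw -0.0008 F [-1.3  0.3 -4.5] t 8.4
```

View pics/sc11.png

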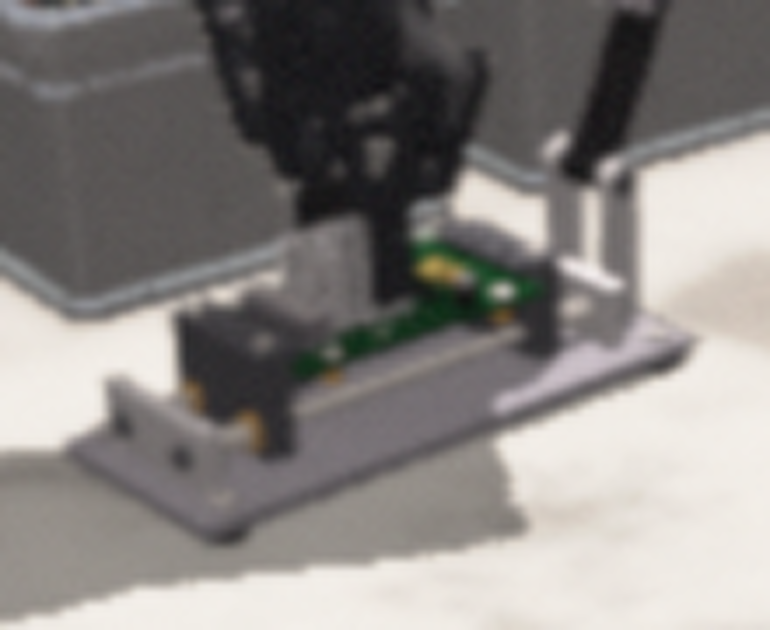

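View pics/wrist11.png

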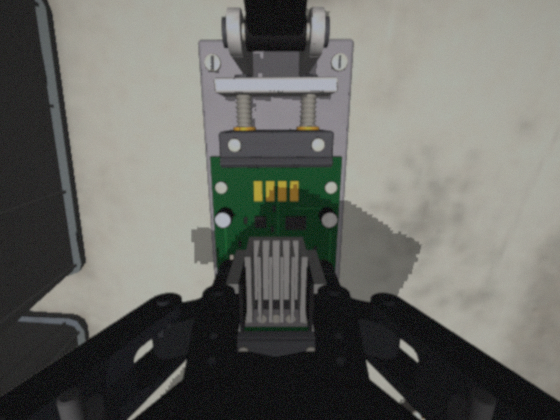

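apply_moves --targets '[{"travel": [-0.0003, 0, 0.0006], "turn": [0, 0, 0]}, {"travel": [-0.0003, 0, 0.0006], "turn": [0, 0, 0]}, {"travel": [-0.0003, 0, 0.0006], "turn": [0, 0, 0]}]'

```text
clock: 8.65
tcp_pos: [0.4771, -0.2039, 0.1182]
ee_rot: [-3.141, -0.001, 0.092]
wrist_force: [-0.3, 1.3, 0.6]
opening: 0.0267
```

```bash
python3 - <<'E'
from plan import *
where()
E
```

```text
FB holder [0.0511 0.0004 0.0404] tilt -0.0012 yaw -0.0005 F [-0.3  1.3  0.6] t 8.65
```

Force is now nearly zero; release gently and rise.

apply_moves --targets '[{"travel": [0, 0, 0], "turn": [0, 0, 0]}, {"travel": [0, 0, 0], "turn": [0, 0, 0]}, {"travel": [0, 0, 0], "turn": [0, 0, 0]}, {"travel": [0, 0, 0], "turn": [0, 0, 0]}, {"travel": [0, 0, 0], "turn": [0, 0, 0]}, {"travel": [0, 0, 0], "turn": [0, 0, 0]}]' --hand 0.35

```text
clock: 9.15
tcp_pos: [0.4771, -0.204, 0.1182]
ee_rot: [-3.141, -0.001, 0.091]
wrist_force: [0.2, 0.3, -0.5]
opening: 0.0554
```

```bash
python3 - <<'E'
from plan import *
w=snap("wrist","12");where();print(get_state()["opening"])
E
```

```text
FB holder [0.051  0.0004 0.0404] tilt -0.0012 yaw -0.0005 F [ 0.3 -0.3  0.3] t 9.2
0.05541394407069414
```

View pics/wrist12.png

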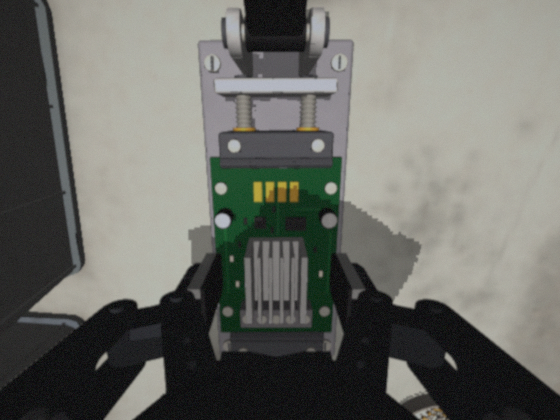

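apply_moves --targets '[{"travel": [0, 0, -0.02], "turn": [0, 0, 0]}, {"travel": [0, 0, -0.05], "turn": [0, 0, 0]}, {"travel": [0, 0, -0.09], "turn": [0, 0, 0]}, {"travel": [-0.02, 0, -0.13], "turn": [0, 0, 0]}, {"travel": [-0.04, 0, -0.14], "turn": [0, 0, 0]}, {"travel": [-0.04, 0, -0.14], "turn": [0, 0, 0]}, {"travel": [-0.04, 0, -0.14], "turn": [0, 0, 0]}]' --hand 1

```text
clock: 9.78
tcp_pos: [0.4369, -0.2079, 0.2591]
ee_rot: [3.141, -0.003, 0.091]
wrist_force: [0.7, -0.3, 0.7]
opening: 0.0001
```

```bash
python3 - <<'E'
from plan import *
w=snap("wrist","13");s=snap("scene","13");crop(s,"sc13",180,120,290,240,6);crop(w,"wc13",190,20,360,270,3);where()
E
```

```text
FB holder [0.011  0.0004 0.1796] tilt -0.0009 yaw -0.0008 F [ 0.4  0.8 -0.8] t 9.8833
```

View pics/sc13.png

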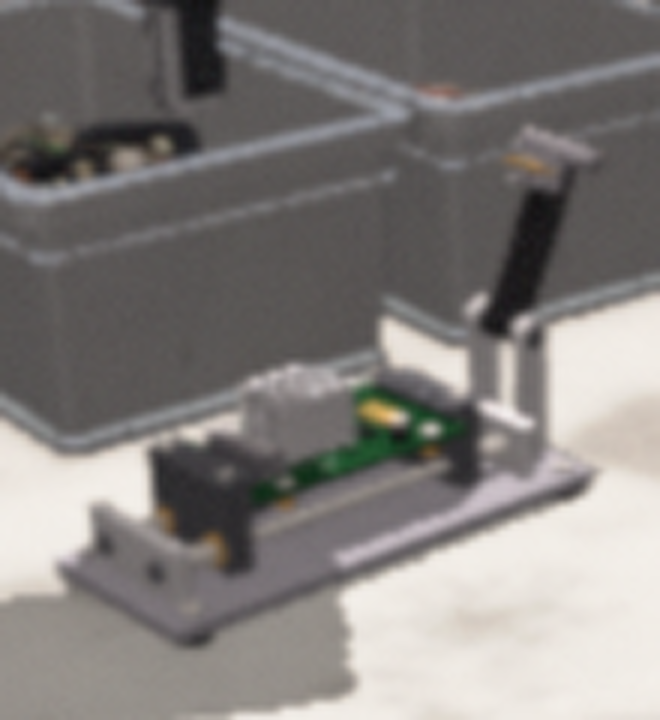

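View pics/wrist13.png

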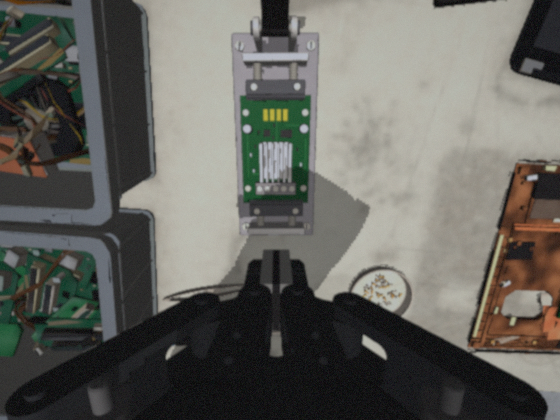

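```bash
python3 - <<'E'
from plan import *
w=load("wrist","13");crop(w,"wc13",220,20,330,240,3)
h=cv2.cvtColor(w["image"],cv2.COLOR_RGB2HSV);m=cv2.inRange(h,(20,150,100),(32,255,255));m[:105]=0;m[125:]=0;m[:,:255]=0;m[:,300:]=0
ys,xs=np.nonzero(m);u,v=(xs.min()+xs.max())/2,(ys.min()+ys.max())/2;print(u,v,len(xs))
f=lambda u,v,z:Ro.from_euler("z",-HY).apply(onz(w,u,v,z)-np.r_[H,0]).round(4)
print("pads",f(u,v,.0432))
s=load("scene","13")
# head bar: scene crop bar ends /6 ; 
E
```

```text
275.0 114.5 158
pads [0.0339 0.0004 0.0432]
```

View pics/wc13.png

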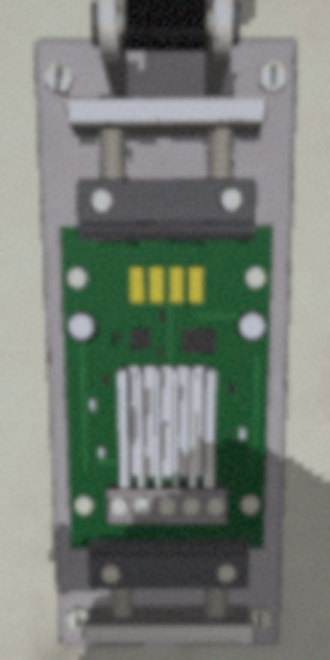

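```bash
python3 - <<'E'
from plan import *
t=load("top","1");s=load("scene","1");w=load("wrist","2")
X,r=tri([(t,196,152.7),(s,272.5,144.5),(w,100,82)]);print(X,r)
X,r=tri([(t,196,152.7),(w,100,82)]);print(X,r)
h=Ro.from_euler("z",-HY).apply(X-np.r_[H,0]);print(h,"angle",np.arctan2(h[2]-.064,-(h[0]-.098)),np.hypot(h[2]-.064,h[0]-.098))
s=get_state();print(s["tcp_pos"],s["ee_rot"],s["q"])
E
```

```text
[ 0.61189324 -0.19059893  0.13045773] [np.float64(0.0006000537389503158), np.float64(0.0014046818252967598), np.float64(0.0008758724829427599)]
[ 0.61256591 -0.19087048  0.12992516] [np.float64(0.0002043106700564238), np.float64(0.00020431067005646395)]
[0.12959916 0.00092713 0.12992516] angle 2.0177624167587282 0.07310700021933733
[ 0.43721666 -0.20764654  0.25749048] [-3.14066479e+00 -9.30171316e-04  9.12211198e-02] [-4.44005518e-01  1.89284078e-01 -1.98796844e-01  1.18238856e+00
  1.27252362e-03  2.60636579e+00]
```

```bash
cat >> plan.py <<'E'
def tp(*W):
    s=get_state();f=Ro.from_euler("z",-HY).apply(s["tcp_pos"]-np.r_[H,0]);print("TCP holder",f.round(4),s["ee_rot"].round(3),"F",s["wrist_force"].round(1),"t",s["clock"])
    for x,z in W:
        p=np.r_[H,0]+Ro.from_euler("z",HY).apply([x,0,z+.0726]);R=Ro.from_euler("z",HY)*Ro.from_euler("x",np.pi);a,b=rel(p,R,s);print("tip",x,z,a.tolist(),b.tolist())
E
python3 - <<'E'
from plan import *
t=load("top","1")
for z in(.1,.14):print([onz(t,u,v,z).round(3)[:2] for u,v in[(158,72),(158,155),(152,155),(152,240)]])
tp((.165,.18),(.165,.12),(.068,.12))
E
```

```text
[array([ 0.815, -0.087]), array([ 0.616, -0.102]), array([ 0.616, -0.089]), array([ 0.428, -0.104])]
[array([ 0.792, -0.099]), array([ 0.602, -0.114]), array([ 0.602, -0.101]), array([ 0.423, -0.115])]
TCP holder [-0.0465  0.0003  0.2575] [-3.141e+00 -1.000e-03  9.100e-02] F [ 0.4  0.8 -0.8] t 9.8833
tip 0.165 0.18 [0.2115, 0.0002, 0.0051] [-0.0009, -0.0009, -0.0008]
tip 0.165 0.12 [0.2115, 0.0002, 0.0651] [-0.0009, -0.0009, -0.0008]
tip 0.068 0.12 [0.1145, 0.0003, 0.065] [-0.0009, -0.0009, -0.0008]
```

apply_moves --targets '[{"travel": [0.04, 0, 0], "turn": [0, 0, 0]}, {"travel": [0.08, 0, 0], "turn": [0, 0, 0]}, {"travel": [0.12, 0, 0], "turn": [0, 0, 0]}, {"travel": [0.16, 0, 0], "turn": [0, 0, 0]}, {"travel": [0.2, 0, 0], "turn": [0, 0, 0]}, {"travel": [0.2115, 0, 0.01], "turn": [0, 0, 0]}, {"travel": [0.2115, 0, 0.03], "turn": [0, 0, 0]}, {"travel": [0.2115, 0, 0.05], "turn": [0, 0, 0]}, {"travel": [0.2115, 0, 0.065], "turn": [0, 0, 0]}, {"travel": [0.2115, 0, 0.065], "turn": [0, 0, 0]}, {"travel": [0.2115, 0, 0.065], "turn": [0, 0, 0]}, {"travel": [0.2115, 0, 0.065], "turn": [0, 0, 0]}]' --hand 1

```text
clock: 10.88
tcp_pos: [0.6481, -0.1883, 0.1928]
ee_rot: [-3.141, -0.001, 0.091]
wrist_force: [-0.2, 0.1, -0.6]
opening: 0.0001
```

```bash
python3 - <<'E'
from plan import *
s=snap("scene","14");crop(s,"sc14",180,60,320,240,4);tp((.068,.12))
E
```

```text
TCP holder [1.654e-01 1.000e-04 1.934e-01] [-3.141e+00 -2.000e-03  9.100e-02] F [ 0.4  0.  -0.4] t 10.9333
tip 0.068 0.12 [-0.0974, 0.0002, 0.0006] [-0.0006, -0.0018, -0.0008]
```

View pics/sc14.png

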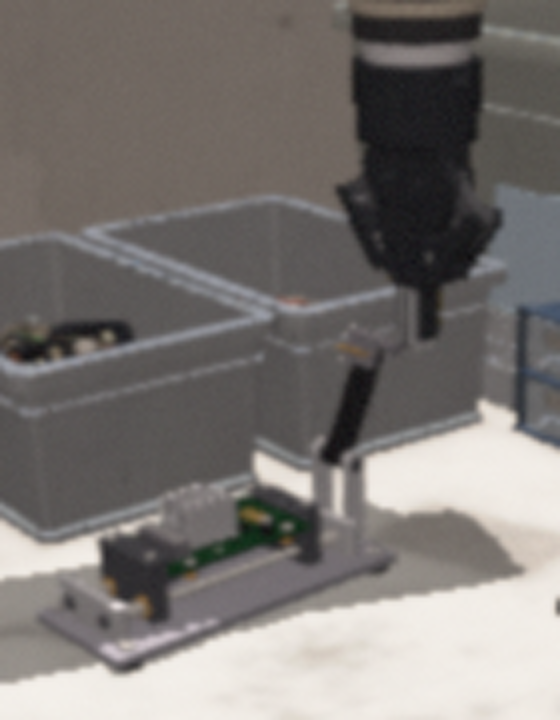

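apply_moves --targets '[{"travel": [-0.008, 0, 0.004], "turn": [0, 0, 0]}, {"travel": [-0.016, 0, 0.004], "turn": [0, 0, 0]}, {"travel": [-0.022, 0, 0.004], "turn": [0, 0, 0]}, {"travel": [-0.028, 0, 0.004], "turn": [0, 0, 0]}, {"travel": [-0.034, 0, 0.003], "turn": [0, 0, 0]}, {"travel": [-0.04, 0, 0.002], "turn": [0, 0, 0]}, {"travel": [-0.047, 0, 0.001], "turn": [0, 0, 0]}, {"travel": [-0.054, 0, 0], "turn": [0, 0, 0]}, {"travel": [-0.06, 0, 0], "turn": [0, 0, 0]}]'

```text
clock: 11.68
tcp_pos: [0.5877, -0.194, 0.1935]
ee_rot: [-3.141, -0.002, 0.091]
wrist_force: [2.7, 0.2, 2.0]
opening: -0.0001
```

```bash
python3 - <<'E'
from plan import *
s=snap("scene","15");crop(s,"sc15",180,60,320,240,4);tp((.068,.12))
E
```

```text
TCP holder [1.036e-01 1.000e-04 1.933e-01] [-3.141e+00 -1.000e-03  9.100e-02] F [-0.1 -1.4  0.9] t 11.7333
tip 0.068 0.12 [-0.0356, 0.0001, 0.0007] [-0.0005, -0.0008, -0.0012]
```

View pics/sc15.png

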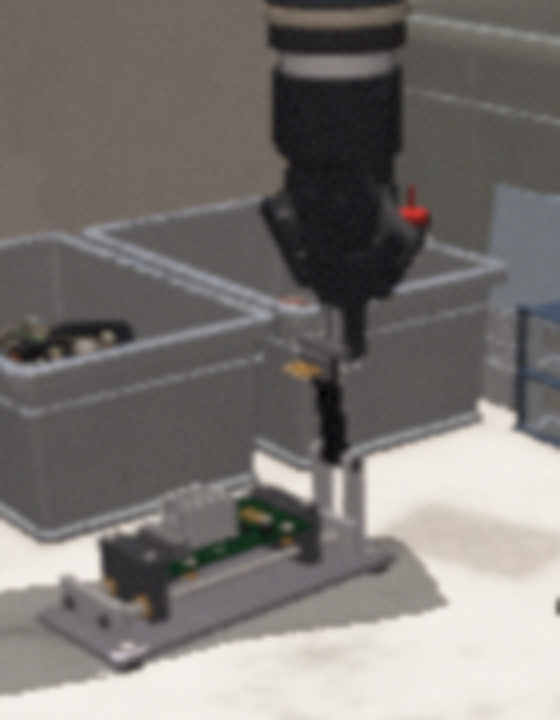

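apply_moves --targets '[{"travel": [-0.007, 0, 0], "turn": [0, 0, 0]}, {"travel": [-0.014, 0, 0], "turn": [0, 0, 0]}, {"travel": [-0.021, 0, 0], "turn": [0, 0, 0]}, {"travel": [-0.028, 0, 0], "turn": [0, 0, 0]}, {"travel": [-0.036, 0, 0], "turn": [0, 0, 0]}, {"travel": [-0.04, 0, 0], "turn": [0, 0, 0]}, {"travel": [-0.04, 0, 0], "turn": [0, 0, 0]}]'

```text
clock: 12.32
tcp_pos: [0.5457, -0.1977, 0.1934]
ee_rot: [-3.141, 0.0, 0.09]
wrist_force: [1.3, -0.3, -0.1]
opening: 0.0002
```

```bash
python3 - <<'E'
from plan import *
s=snap("scene","16");crop(s,"sc16",180,60,320,240,4);tp((.066,.17),(.04,.17),(.038,.115))
E
```

```text
TCP holder [0.0628 0.0002 0.1934] [-3.141 -0.     0.09 ] F [-0.3  0.1 -0.2] t 12.3667
tip 0.066 0.17 [0.0032, 0.0001, -0.0492] [-0.0006, -0.0, -0.0016]
tip 0.04 0.17 [-0.0228, 0.0002, -0.0492] [-0.0006, -0.0, -0.0016]
tip 0.038 0.115 [-0.0248, 0.0002, 0.0058] [-0.0006, -0.0, -0.0016]
```

View pics/sc16.png

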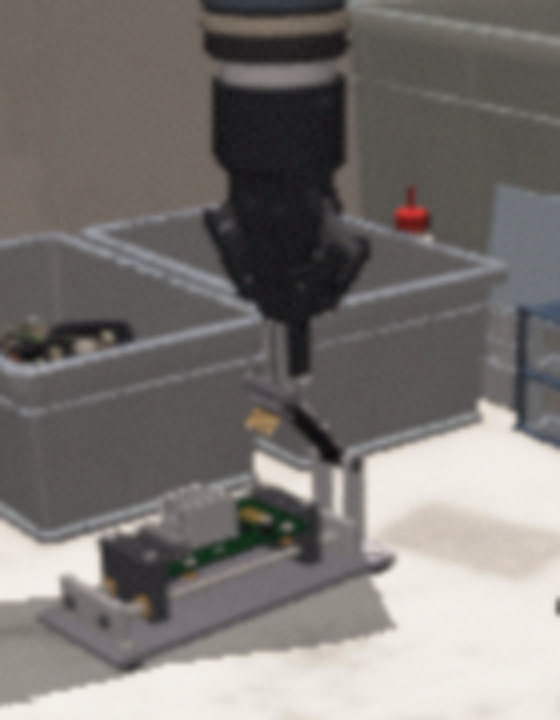

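apply_moves --targets '[{"travel": [0.003, 0, -0.015], "turn": [0, 0, 0]}, {"travel": [0, 0, -0.03], "turn": [0, 0, 0]}, {"travel": [-0.015, 0, -0.03], "turn": [0, 0, 0]}, {"travel": [-0.024, 0, -0.025], "turn": [0, 0, 0]}, {"travel": [-0.024, 0, -0.014], "turn": [0, 0, 0]}, {"travel": [-0.024, 0, -0.004], "turn": [0, 0, 0]}, {"travel": [-0.025, 0, 0.004], "turn": [0, 0, 0]}, {"travel": [-0.026, 0, 0.011], "turn": [0, 0, 0]}, {"travel": [-0.029, 0, 0.019], "turn": [0, 0, 0]}, {"travel": [-0.031, 0, 0.026], "turn": [0, 0, 0]}, {"travel": [-0.033, 0, 0.033], "turn": [0, 0, 0]}, {"travel": [-0.035, 0, 0.039], "turn": [0, 0, 0]}, {"travel": [-0.036, 0, 0.044], "turn": [0, 0, 0]}]'

```text
clock: 13.45
tcp_pos: [0.5102, -0.201, 0.1485]
ee_rot: [-3.141, 0.001, 0.09]
wrist_force: [-2.3, -0.3, 2.7]
opening: -0.0002
```

```bash
python3 - <<'E'
from plan import *
s=snap("scene","17");crop(s,"sc17",180,100,300,240,5);tp((.025,.07),(.025,.068))
E
```

```text
TCP holder [0.0266 0.0004 0.1478] [-3.14e+00  1.00e-03  9.10e-02] F [-0.4  0.6 -0.7] t 13.5
tip 0.025 0.07 [-0.0016, 0.0005, 0.0052] [-0.0012, 0.0011, -0.0014]
tip 0.025 0.068 [-0.0016, 0.0005, 0.0072] [-0.0012, 0.0011, -0.0014]
```

View pics/sc17.png

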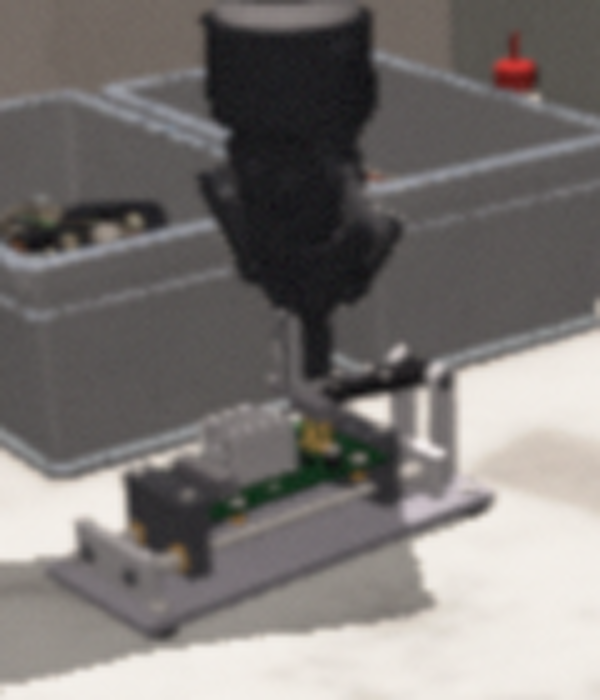

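Nearly down; press the last millimetres.

apply_moves --targets '[{"travel": [-0.001, 0, 0.002], "turn": [0, 0, 0]}, {"travel": [-0.0015, 0, 0.004], "turn": [0, 0, 0]}, {"travel": [-0.0015, 0, 0.006], "turn": [0, 0, 0]}, {"travel": [-0.0015, 0, 0.0065], "turn": [0, 0, 0]}, {"travel": [-0.0015, 0, 0.0065], "turn": [0, 0, 0]}]'

```text
clock: 13.92
tcp_pos: [0.5091, -0.201, 0.1416]
ee_rot: [-3.141, 0.0, 0.091]
wrist_force: [1.3, 0.4, 1.4]
opening: 0.0002
```

```bash
python3 - <<'E'
from plan import *
tp((.025,.067))
E
```

```text
TCP holder [0.0257 0.0004 0.1416] [-3.141  0.     0.091] F [1.3 0.4 1.4] t 13.9167
tip 0.025 0.067 [-0.0007, 0.0004, 0.002] [-0.0009, 0.0, -0.0011]
```

apply_moves --targets '[{"travel": [0, 0, 0.001], "turn": [0, 0, 0]}, {"travel": [0, 0, 0.002], "turn": [0, 0, 0]}, {"travel": [0, 0, 0.002], "turn": [0, 0, 0]}]'

```text
clock: 14.17
tcp_pos: [0.5092, -0.201, 0.1409]
ee_rot: [-3.141, -0.001, 0.091]
wrist_force: [-4.2, 1.3, 16.0]
opening: -0.0003
```

```bash
python3 - <<'E'
from plan import *
tp((.025,.067));s=snap("scene","18");crop(s,"sc18",180,100,300,240,5)
E
```

```text
TCP holder [0.0257 0.0003 0.1409] [-3.141e+00 -1.000e-03  9.100e-02] F [-4.2  1.3 16. ] t 14.1667
tip 0.025 0.067 [-0.0007, 0.0003, 0.0013] [-0.0003, -0.0009, -0.0012]
```

View pics/sc18.png

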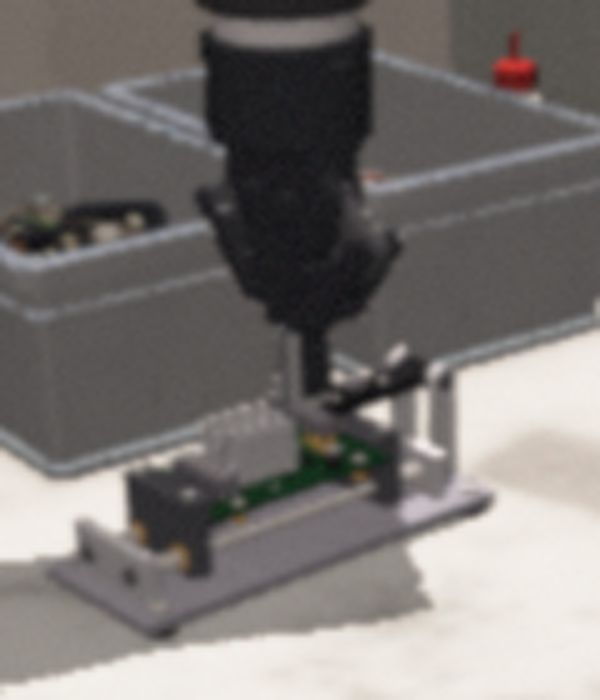

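apply_moves --targets '[{"travel": [0, 0, -0.01], "turn": [0, 0, 0]}, {"travel": [0, 0, -0.04], "turn": [0, 0, 0]}, {"travel": [0, 0, -0.08], "turn": [0, 0, 0]}, {"travel": [-0.03, 0, -0.11], "turn": [0, 0, 0]}, {"travel": [-0.06, 0.03, -0.12], "turn": [0, 0, 0]}, {"travel": [-0.08, 0.06, -0.12], "turn": [0, 0, 0]}, {"travel": [-0.08, 0.06, -0.12], "turn": [0, 0, 0]}, {"travel": [-0.08, 0.06, -0.12], "turn": [0, 0, 0]}]'

```text
clock: 14.88
tcp_pos: [0.4336, -0.2694, 0.261]
ee_rot: [-3.142, -0.001, 0.087]
wrist_force: [0.2, 1.1, -0.2]
opening: 0.0001
```

```bash
python3 - <<'E'
from plan import *
tp();s=snap("scene","19");crop(s,"sc19",180,130,300,240,6);w=snap("wrist","19");t=snap("top","19");crop(t,"tc19",170,130,310,280,4)
E
```

```text
TCP holder [-0.0558 -0.0608  0.261 ] [-3.142e+00 -1.000e-03  8.700e-02] F [ 0.2  1.1 -0.2] t 14.8833
```

View pics/sc19.png

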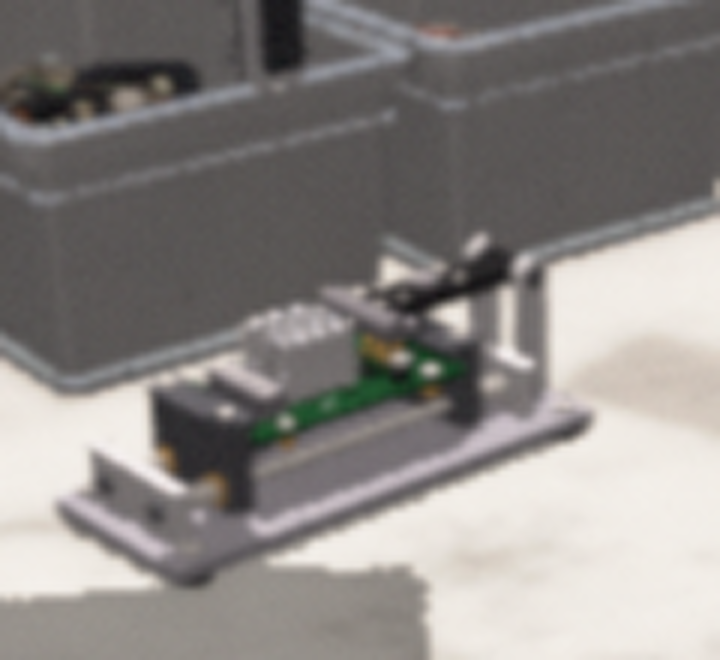

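View pics/wrist19.png

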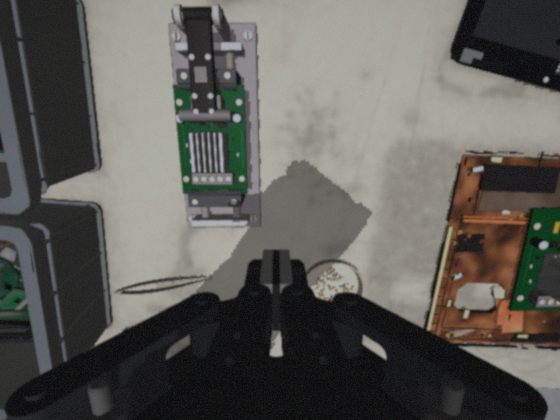

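```bash
python3 - <<'E'
from plan import *
s=load("scene","19");w=load("wrist","19");crop(s,"sc19b",220,160,280,205,12);crop(w,"wc19",165,0,265,240,3)
f=lambda c,x,y,z,o,k:((proj(c,np.r_[H,0]+Ro.from_euler("z",HY).apply([x,y,z]))-o+.5)*k).round(1)
for th in(0,.06,.12):
    x=.098-.074*np.cos(th);z=.064+.074*np.sin(th)
    print(th,[f(s,x,y,z,[220,160],12) for y in(.022,0,-.022)],[f(w,x,y,z,[165,0],3) for y in(.022,0,-.022)])
print("hinge",f(s,.098,0,.064,[220,160],12),f(w,.098,0,.064,[165,0],3))
X,r=tri([(w,204,117),(s,180+368/6,130+309/6)]);print(Ro.from_euler("z",-HY).apply(X-np.r_[H,0]),r)
E
```

```text
0 [array([183.6, 231.3]), array([251.6, 261.8]), array([321.6, 293.2])] [array([ 44.6, 347.9]), array([121.9, 347.7]), array([199.3, 347.5])]
0.06 [array([183. , 210.3]), array([251.1, 240.6]), array([321.2, 271.8])] [array([ 39.6, 347. ]), array([118.2, 346.8]), array([197. , 346.6])]
0.12 [array([183.4, 189. ]), array([251.6, 219. ]), array([321.8, 249.9])] [array([ 34.3, 345. ]), array([114.4, 344.9]), array([194.5, 344.7])]
hinge [538.7 166.9] [102.3  49.7]
[ 0.02411682 -0.00011354  0.06373504] [np.float64(0.0018620057354212345), np.float64(0.0018620057354213906)]
```

View pics/sc19b.png

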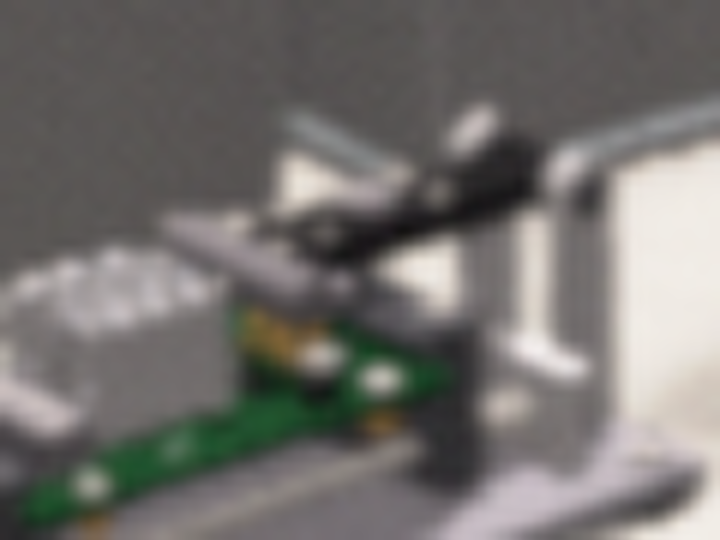

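View pics/wc19.png

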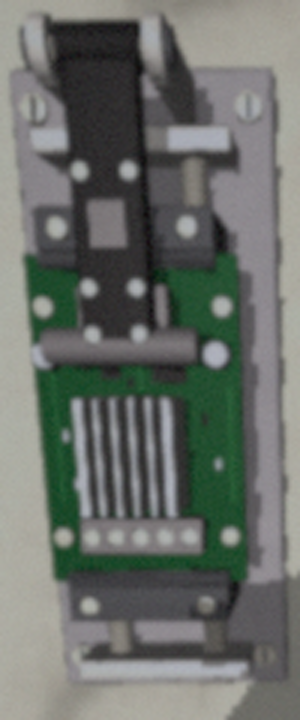

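```bash
python3 - <<'E'
from plan import *
a=load("scene","18")["image"];b=capture("scene")["image"]
A=cv2.cvtColor(a,cv2.COLOR_RGB2GRAY).astype(np.float32);B=cv2.cvtColor(b,cv2.COLOR_RGB2GRAY).astype(np.float32)
for n,(u0,v0,u1,v1) in{"arm":(247,170,264,183),"bar_right":(240,180,252,188),"jaw":(250,183,262,200),"base ref":(262,168,275,200)}.items():
    print(n,cv2.phaseCorrelate(A[v0:v1,u0:u1],B[v0:v1,u0:u1],cv2.createHanningWindow((u1-u0,v1-v0),cv2.CV_32F)))
print(get_state()["clock"])
E
```

```text
arm ((-0.11357477361397095, 1.1836501323452655), 0.9238440752029419)
bar_right ((-0.6397989187558322, 0.10957681460454527), 1.3743274410565693)
jaw ((-0.28666161399463697, 0.0122771647808122), 1.0676055743738457)
base ref ((0.49750614310075125, 0.0824709979896987), 0.9754072705904643)
15.0833
```

```bash
python3 -c "
from rig import *
print(job_done())"
```

```text
the job is handed in; nothing more can be done
None
```

The green board is mounted in the holder and the probe head is down on it. I handed the job in at about 15 s of the 51 s allowed.

**What I did:** I identified the board by size (100 x 64 mm) and gripped it by the heat sink. I slid the pad end under the far jaw's lip, tilted 14°. I pushed that jaw back, lowered the near end past its lip and let the board settle back between both jaws, then released it. With the fingers closed, I swung the probe head over from behind and pressed it down to its stop.

**Last checks:**
- **Board:** after release, the pads measured 33.9 mm along and 0.4 mm across from the holder's middle. The board looked level and square with both jaws engaged. I did not re-measure it once the head was down, but the pictures showed nothing shifted.
- **Probe head:** the fingertips met the stop at about 68 mm height with 16 N, where the bar's top should be (69 mm). After I let go, the bar measured 64 mm high, which is an angle of about 0, with no visible spring-back.
- **Bit tray and screw dish:** neither was touched. The arm was clear of everything at hand-in.

**What was less certain:**
- **Force on the board:** while the board was being centred, the gripper felt a 4.5 N downward force. Lowering it slightly removed the force before release.
- **Bar position:** the two views of the bar disagreed by about 2 mm, the calibration limit. In the wrist view it sat about 1 mm to one side, and so did the hinge, so I put that down to calibration rather than tilt.
- **Arm position:** one image comparison showed the arm about 1 pixel lower than when pressed. I think a moving shadow caused that.
- **Pins:** how far they are pushed in was not measured directly.

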